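# Lay out the dosing station in working order

## Task

Lay out the dosing station: stand the dosing cup in the middle of the scale's weighing plate, seat the filter basket fully home in the steel tamping cup and set the levelling tool on top of it, its piston in the basket and its collar flat on the rim, and stand the needle tool upright on the counter midway between the scale and the tamping cup. Leave the timer and the shot glass where they are.

Things in the scene. Friction and masses are not known exactly. Their poses are not given: they have to be found in the camera images.
- dosing_cup: Loose open cylindrical brushed-steel cup without handle, 60 mm outside diameter, 59 mm tall, 0.11 kg, thin wall. Origin at the centre of its underside, z up.
- filter_basket: Loose shallow round steel filter basket, open on top, 26 mm tall: body 58 mm in diameter, with a flat rim flange 66 mm in diameter at 22 to 26 mm above its underside; grip it across the rim, fingertips no lower than 18 mm above its underside if it is to go into the tamping cup. The mouth is about 51 mm wide. 0.05 kg. Origin at the centre of its underside, z up.
- leveller: Loose levelling tool, dark wooden cap with a brass dot on an aluminium collar, 62 mm wide, 34 mm tall, 0.28 kg; grip cap or collar. It stands on a steel piston, its lowest 9 mm, 48 mm wide and tapered to 42. The piston enters the basket and the collar rests on the rim; its origin is then 17 mm above the basket's. Origin at the centre of the piston's underside, z up.
- needle_tool: Loose brown needle stirring tool standing upright in its own round foot, 107 mm tall: foot 37 mm in diameter and 24 mm high, above it a shaft 21 mm in diameter. 0.06 kg. It is the one on the open counter, left of the robot. Origin at the centre of its underside, z up.
- scale: Black bar scale, 140 mm (its x) by 118 mm (its y) and 23 mm high, fixed where it stands. Display and keys at its -x end, facing the robot. Origin at the centre of its underside; the tamping cup lies off one of its long sides, about 220 mm away along its +y or -y axis.
- scale_pan (a point): Centre of the top of the scale's steel weighing plate (94 by 104 mm), 16 mm along the scale's +x from its middle and 23 mm above the counter.
- cup_stand: Steel tamping cup on a black rubber foot, fixed where it stands, 28 mm high, foot 102 mm in diameter: a round well 64 mm wide with a lip that flares to 75 mm at the top takes the filter basket; the well's floor is 13 mm above the counter, so that the seated basket's rim stands 7 mm clear of the lip. Origin at the centre of its underside.
- stand_well (a point): Centre of the floor of the tamping cup's well, 13 mm above the counter; the underside of the seated basket rests here.
- timer: White timer, 58 x 62 x 18 mm, loose bystander, not to be moved. Origin at the centre of its underside. Beware overhead: the espresso machine's levers (0.36 m up, at y 0.13 and -0.42) and handle (0.19 m up, at y 0.02) reach out to x = 0.48.
- shot_glass: Small clear glass, 48 mm in diameter, 61 mm tall, loose bystander, not to be moved. Origin at the centre of its underside.
There are look-alikes about, which are no part of the job. Several things have the shape of the leveller; the one meant has the colours described above.

How it is judged:
At the end, for the whole second after the job is handed in: Basket upright on the floor of the well, within 6 mm of its axis; levelling tool seated flat in its mouth, within 5 mm; dosing cup upright on the plate within 15 mm of its centre; needle tool upright on the counter, within 140 mm of scale and tamping cup and 30 mm of their line; all still (horizontal distance between filter_basket and stand_well below 0.006 m and z of filter_basket in the frame of stand_well between -0.003 and 0.004 m and angle between each of filter_basket, leveller, dosing_cup, needle_tool's own z axis and vertical below 0.12 rad and horizontal distance between leveller and filter_basket below 0.005 m and z of leveller in the frame of filter_basket between 0.014 and 0.0205 m and horizontal distance between dosing_cup and scale_pan below 0.015 m and z of dosing_cup in the frame of scale_pan between -0.004 and 0.004 m and x of needle_tool in the frame of scale between -0.03 and 0.03 m and horizontal distance between needle_tool and scale below 0.14 m and horizontal distance between needle_tool and cup_stand below 0.14 m and height (world z) of needle_tool between -0.004 and 0.004 m and linear speed of each of filter_basket, leveller, dosing_cup, needle_tool below 0.02 m/s); the robot touches nothing.
It fails at once if the timer is pushed more than 20 mm (distance of timer from where it was at the start of the episode above 0.02 m).
It fails at once if the shot glass is pushed more than 20 mm (distance of shot_glass from where it was at the start of the episode above 0.02 m).
It also fails if it takes over 128 s, if anything falls off the work surface, if the arm or the gripper's body presses on something with over 40 N, if the wrist force passes 120 N, or if a joint passes its speed limit or range.

## Robot

A 6-joint arm with a two-finger parallel gripper is mounted at the origin on a cart in front of the work surface, level with it; the furniture and walls round the work are solid. World frame = base frame: x ahead of the robot, y to its left, z up, the work surface at z = 0. Lengths are in m, angles in rad, forces in N, time in s.
With the tool pointing down it reaches from about 0.25 to 0.725 m from the base axis. Payload 4 kg.
Tool frame: the origin (TCP) lies midway between the tips of the shut fingers; the grasp point (between the pads) lies grip_point_offset behind it (grip_point_offset is the distance from the TCP to the grasp point, in m); z points along the fingers, y is the line along which they close (so a half turn about z gives the same grasp; the last joint's range is limited). The gripper opens to 85 mm and grips with 20 to 120 N. Pads are 22 mm wide; open, the fingers measure 114 mm over their backs; the gripper's body (76 mm by 85 mm) begins 54 mm behind the grasp point. The pads swing forward as they close: fully open they stand 13 mm farther back than shut.
Start: joints at [1.274, 0.241, 0.005, 1.335, 0, 1.571], TCP at [0.146, 0.478, 0.231] pointing down, gripper open.
Joint ranges: [-2.72, 2.72], [-1.05, 1.87], [-1.09, 1.28], [-1.99, 2.15], [-1.42, 1.44], [-3.14, 3.14]. Speed limits (rad/s): [2.79, 2.79, 3.14, 3.14, 3.14, 3.14].

## Interface

Orientations are given as a unit quaternion [x, y, z, w].
In Python, from workcell import * gives the robot as it stands. The module is installed in compiled form; this text tells all that it offers.
- The arm moves only by the tool arm_command, never from a script. Its arguments are lists of equal length, an entry for each row: "slide": the shift along the tool's x, y, z in cm, a list of three; "spin": the turn about the tool's z in degrees. A call has exactly 5 rows; each row is the pose to reach, as a shift and turn from the pose commanded when the call began, along the tool's axes at that moment; what a row does not reach only later rows make up. A row lasts 1/8 s, in which the tool goes at most 62.5 mm and 10.7 degrees, less where a joint would pass 70% of its speed; a pose out of reach is approached as far as the arm can. A call with a gripper value outside its range is refused whole. "jaw" is the finger opening in cm, from 0 to 8.54, set as the call begins (left out, the last holds). The fingers move at their own pace and stop on an object; the grip force is fixed at half the most. Time passes only in rows, so rows that repeat a pose let the fingers close, or fill a call up. It gives the time, the measured TCP pose, the force, the opening and the grip force at its end, in the units of the state.
- get_obs(): the state, without advancing time (a new reading comes with each control period).
- camera(name): name is "scene" or "side" or "wrist"; returns a dict with "pixels" (480x640x3 uint8, red, green, blue), "range_z" (480x640 float32, m along the optical axis (not along the pixel's ray), 0 where there is no reading), "intrinsics" (3x3 intrinsics, pixels), "rvec" (rotation vector, rad) and "tvec" (3), from world to camera coordinates, as OpenCV has them. Camera axes: x right, y down, z forward; pixel columns grow to the right and rows downward; lengths in m; the calibration is good to about 2 mm. A picture is of the moment at which its call begins.
- job_done(): hands the job in; it is judged then, once.
Trained networks look in a picture, given as the dict that the camera call returned (one of the last four; its "shot" number tells which), for a name from the list of things; names that differ only in an ending like _2 or _b are one class to them, and where a whole thing is asked for, a point or a joint stands for the part that bears it (a point fixed in the world has none). Each returns a list of dicts, best first, with "confidence" (0 to 1); they miss things now and then, are a little off and sometimes report something else, mostly with a low value. They report only what shows in the picture. A call takes as long as a camera call. They do not tell look-alikes from the thing itself.
- recognise(picture, thing): "centre" ([column, row] in pixels, amid what is visible of it).
- landmark_of(picture, thing): "centre" ([column, row] in pixels: a listed point, or the origin of a listed thing).
The state is a dict: "clock": time; "joint_pos": joint angles; "joint_vel": joint speeds; "tau": joint torques, N m; "eef_pos": TCP position; "tool_rot": TCP orientation; "ft_force": force on the tool from outside, world axes, zero at the start; "ft_torque": the same for the moment, N m; "grip_width": finger opening in m; "grasp_force": force on a finger pad.
Only numpy, scipy, OpenCV 4.12 (cv2) and the standard library are available. Lean on these libraries where they do the work, as an engineer would, in place of code of your own. Each camera call takes 0.05 s, during which the arm holds its last target. There are 200 camera calls.

## Working session

There is one attempt and no reset: what is moved stays moved. The work goes in short steps, Python scripts to look and compute and a tool call to move; the robot and the scene stay as the last step left them, time stands still between calls to the robot, and variables do not carry over. Pictures are saved under pics/ and viewed, at most 14 in all, crops included, and the job is handed in when it is done.

Besides the shell and the picture viewer there is one more tool, called after "Emit:" as a command line: name --pt "numbers of a row" for each row, then --argument value for the rest. arm_command: Moves the arm, as the interface text tells. Its arguments: {"type":"object","properties":{"slide":{"type":"array","items":{"type":"array","items":{"type":"number"}}},"spin":{"type":"array","items":{"type":"number"}},"jaw":{"type":"number"}},"required":["slide","spin"]}

```bash
mkdir -p pics; cat > h.py <<'E'
from workcell import *
import numpy as np, cv2
def cam(n,save=None):
    p=camera(n)
    if save: cv2.imwrite('pics/'+save,p['pixels'][:,:,::-1])
    return p
def ray(p,uv):
    R=cv2.Rodrigues(np.array(p['rvec'],float))[0];t=np.array(p['tvec'],float).ravel()
    K=np.array(p['intrinsics']);d=R.T@np.linalg.solve(K,[uv[0],uv[1],1]);return -R.T@t,d
def atz(p,uv,z):
    c,d=ray(p,uv);return c+d*(z-c[2])/d[2]
def cloud(p):
    v,u=np.mgrid[0:480,0:640];K=np.array(p['intrinsics']);z=p['range_z']
    R=cv2.Rodrigues(np.array(p['rvec'],float))[0];t=np.array(p['tvec'],float).ravel()
    P=np.stack([(u-K[0,2])/K[0,0]*z,(v-K[1,2])/K[1,1]*z,z],-1)
    W=(P-t)@R; W[z<=0]=np.nan; return W
E
python3 - <<'E'
from h import *
o=get_obs();print({k:np.round(v,3) for k,v in o.items()})
try: print(grip_point_offset)
except Exception as e: print(e)
for n in ['scene','side']:
    p=cam(n,n+'0.png');W=cloud(p);c,_=ray(p,(320,240));print(n,c.round(2))
    for t in ['dosing_cup','filter_basket','leveller','needle_tool','scale','scale_pan','cup_stand','stand_well','timer','shot_glass']:
        for f,nm in ((recognise,'r'),(landmark_of,'l')):
            try: L=f(p,t)
            except Exception as e: print(t,nm,e);continue
            for d in L[:4]:
                u=d['centre'];z={'scale_pan':.023,'stand_well':.013}.get(t,0)
                print(t,nm,round(d['confidence'],2),np.round(u),'z0',atz(p,u,z)[:2].round(3),'cloud',W[int(u[1]),int(u[0])].round(3))
E
```

```text
{'clock': np.float64(0.0), 'joint_pos': array([1.274, 0.241, 0.004, 1.335, 0.   , 1.571]), 'joint_vel': array([-0.002, -0.   , -0.001, -0.   , -0.   , -0.001]), 'tau': array([-0.0000e+00, -3.7232e+01,  2.5241e+01,  1.7000e-02, -0.0000e+00,
        0.0000e+00]), 'eef_pos': array([0.146, 0.478, 0.23 ]), 'tool_rot': array([ 0.148,  0.989, -0.001, -0.   ]), 'ft_force': array([ 0.047, -0.481, -0.445]), 'ft_torque': array([-0.023,  0.004,  0.023]), 'grasp_force': np.float64(0.0), 'grip_width': np.float64(0.085)}
0.0187
scene [-0.31  1.03  0.56]
dosing_cup r 0.72 [341. 251.] z0 [0.444 0.163] cloud [0.378 0.24  0.05 ]
dosing_cup r 0.17 [440. 205.] z0 [ 0.43  -0.358] cloud [ 0.4   -0.3    0.023]
dosing_cup l 0.66 [342. 260.] z0 [0.407 0.204] cloud [0.378 0.24  0.024]
filter_basket r 0.48 [292. 245.] z0 [0.579 0.23 ] cloud [0.432 0.365 0.094]
filter_basket l 0.77 [289. 249.] z0 [0.567 0.251] cloud [0.529 0.285 0.026]
leveller r 0.82 [158. 345.] z0 [0.434 0.732] cloud [0.389 0.751 0.035]
leveller r 0.79 [174. 299.] z0 [0.568 0.619] cloud [0.518 0.643 0.034]
leveller r 0.66 [262. 264.] z0 [0.554
[... 3426 characters left out ...]
 0.394 -0.33 ] cloud [ 0.395 -0.328  0.022]
scale_pan l 0.86 [393. 376.] z0 [ 0.413 -0.328] cloud [ 0.413 -0.326  0.023]
cup_stand r 0.61 [350. 320.] z0 [ 0.442 -0.097] cloud [ 0.436 -0.102  0.011]
cup_stand l 0.8 [353. 322.] z0 [ 0.443 -0.109] cloud [ 0.433 -0.12   0.017]
stand_well l 0.95 [349. 320.] z0 [ 0.43  -0.104] cloud [ 0.43  -0.1    0.013]
timer r 0.7 [321. 289.] z0 [0.434 0.055] cloud [0.421 0.038 0.021]
timer l 0.68 [319. 291.] z0 [0.426 0.05 ] cloud [0.418 0.038 0.014]
timer l 0.42 [295. 223.] z0 [0.531 0.385] cloud [0.515 0.36  0.023]
shot_glass r 0.58 [330. 220.] z0 [0.649 0.335] cloud [0.625 0.299 0.037]
shot_glass l 0.57 [328. 229.] z0 [0.613 0.295] cloud [0.596 0.273 0.026]
```

View pics/scene0.png

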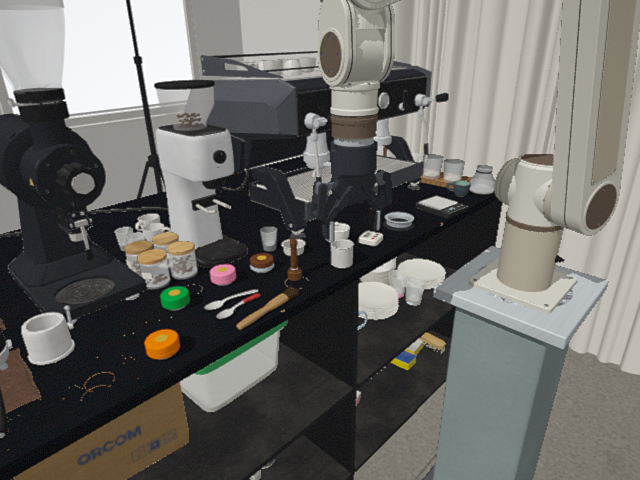

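View pics/side0.png

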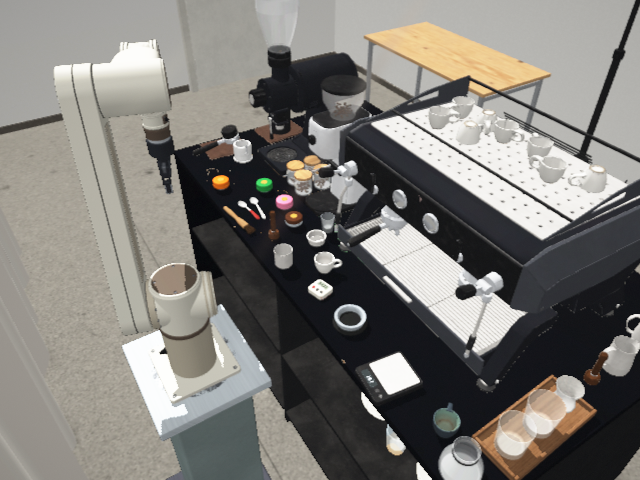

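```bash
python3 - <<'E'
from h import *
S=cam('side');C=cam('scene');w=cam('wrist','w0.png');print(ray(w,(320,240)))
im=np.hstack([cv2.resize(S['pixels'][160:300,200:360],None,fx=5,fy=5)[:, :, ::-1][:600]])
cv2.imwrite('pics/sidecrop.png',im[:600,:800])
# cluster averages in cloud
W=cloud(S).reshape(-1,3);W2=cloud(C).reshape(-1,3)
def circ(name,xy,z0,z1,r=.05):
    for n,w in (('side',W),('scene',W2)):
        m=(w[:,2]>z0)&(w[:,2]<z1)&(np.hypot(w[:,0]-xy[0],w[:,1]-xy[1])<r);q=w[m]
        if len(q)>5:
            lo=q[:,:2].min(0);hi=q[:,:2].max(0);print(name,n,len(q),q[:,:2].mean(0).round(3),'mid',((lo+hi)/2).round(3),'ext',(hi-lo).round(3))
circ('cup',(.38,.215),.05,.066);circ('basket',(.545,.275),.018,.03)
circ('lev1',(.52,.385),.026,.04,.045);circ('lev2',(.54,.485),.026,.04);circ('lev3',(.51,.63),.026,.04);circ('lev4',(.39,.73),.026,.04)
circ('needle',(.42,.36),.095,.115,.03);circ('needlefoot',(.42,.36),.008,.028,.03)
circ('scale',(.405,-.325),.015,.03,.1);circ('well',(.43,-.1),.022,.035,.06);circ('timer',(.42,.045),.012,.024,.06);circ('glass',(.6,.29),.03,.066)
E
```

```text
(array([0.07119962, 0.50175683, 0.37366718]), array([ 0.30731968, -0.09821135, -0.9466526 ]))
cup side 108 [0.396 0.218] mid [0.396 0.218] ext [0.061 0.064]
cup scene 143 [0.396 0.217] mid [0.395 0.218] ext [0.059 0.064]
basket side 105 [0.55  0.263] mid [0.554 0.258] ext [0.082 0.065]
basket scene 104 [0.551 0.263] mid [0.551 0.26 ] ext [0.084 0.068]
lev1 side 161 [0.525 0.379] mid [0.526 0.381] ext [0.061 0.066]
lev1 scene 253 [0.521 0.389] mid [0.526 0.385] ext [0.062 0.063]
lev2 side 141 [0.547 0.486] mid [0.55 0.49] ext [0.063 0.064]
lev2 scene 292 [0.543 0.495] mid [0.548 0.493] ext [0.063 0.061]
lev3 side 109 [0.532 0.625] mid [0.534 0.63 ] ext [0.052 0.063]
lev3 scene 354 [0.529 0.634] mid [0.532 0.632] ext [0.054 0.061]
lev4 side 127 [0.401 0.727] mid [0.402 0.736] ext [0.062 0.075]
lev4 scene 588 [0.398 0.738] mid [0.403 0.735] ext [0.062 0.06 ]
needle side 30 [0.431 0.353] mid [0.431 0.356] ext [0.021 0.025]
needle scene 49 [0.429 0.36 ] mid [0.431 0.358] ext [0.02  0.019]
needlefoot side 72 [0.427 0.349] mid [0.431 0.358] ext [0.037 0.048]
needlefoot scene 129 [0.425 0.363] mid [0.431 0.36 ] ext [0.034 0.037]
scale side 2109 [ 0.402 -0.325] mid [ 0.405 -0.321] ext [0.149 0.133]
scale scene 529 [ 0.399 -0.31 ] mid [ 0.405 -0.316] ext [0.152 0.127]
well side 308 [ 0.437 -0.101] mid [ 0.434 -0.104] ext [0.091 0.095]
well scene 157 [ 0.436 -0.108] mid [ 0.432 -0.103] ext [0.09  0.093]
timer side 279 [0.427 0.044] mid [0.428 0.044] ext [0.063 0.068]
timer scene 173 [0.425 0.053] mid [0.425 0.051] ext [0.06  0.066]
glass side 177 [0.608 0.289] mid [0.596 0.285] ext [0.081 0.063]
glass scene 231 [0.605 0.293] mid [0.608 0.29 ] ext [0.052 0.049]
```

View pics/sidecrop.png

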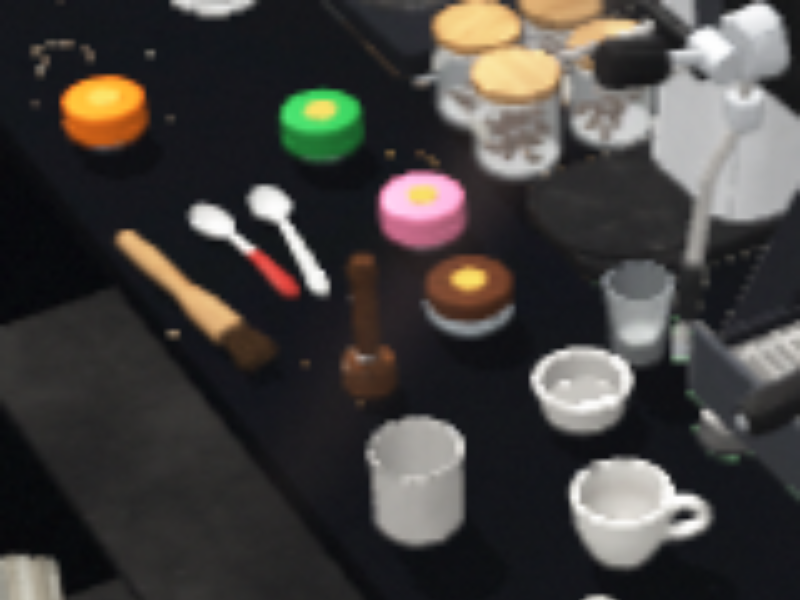

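```bash
cat >> h.py <<'E'
def pose():
    o=get_obs();q=o['tool_rot'];from scipy.spatial.transform import Rotation as Q
    R=Q.from_quat(q).as_matrix();return np.array(o['eef_pos']),R,np.degrees(np.arctan2(R[1,1],R[0,1])),o
def plan(*pts):
    "pts: (x,y,z,a) TCP targets; prints slide cm and spin deg in tool axes at the current pose"
    p,R,a,o=pose();print('at',p.round(4),'a',a.round(1),'t',round(float(o['clock']),2),'w',round(float(o['grip_width']),4))
    for x,y,z,b in pts: print((x,y,z,b),'->',((np.array([x,y,z])-p)@R*100).round(2),'spin',round(a-b,1))
E
python3 - <<'E'
from h import *
S=cam('side');W=cloud(S)
# plate: bright, z~.023
m=(S['pixels'].min(-1)>150)&(abs(W[...,2]-.023)<.006)&(np.hypot(W[...,0]-.41,W[...,1]+.325)<.09)
q=W[m][:,:2].astype(np.float32);r=cv2.minAreaRect(q);print('plate',r)
w=W.reshape(-1,3)
m=(abs(w[:,2]-.021)<.009)&(np.hypot(w[:,0]-.405,w[:,1]+.32)<.1);print('scale',cv2.minAreaRect(w[m][:,:2].astype(np.float32)))
# occupancy map of height near basket
print('heights mm max per 1.5cm cell; rows x .46..0.67, cols y .10...46')
for x in np.arange(.46,.67,.015):
    s=''
    for y in np.arange(.10,.46,.015):
        k=(abs(w[:,0]-x)<.0075)&(abs(w[:,1]-y)<.0075)&(w[:,2]<.5);s+='%4d'%(1000*w[k,2].max() if k.any() else -1)
    print('%.3f'%x,s)
plan((.431,.358,.13,73),(.431,.358,.046,73))
E
```

```text
plate ((0.410906583070755, -0.32077527046203613), (0.10715114325284958, 0.11894841492176056), 83.6660385131836)
scale ((0.4060630202293396, -0.3211624324321747), (0.12264075875282288, 0.1424940973520279), 83.43965911865234)
heights mm max per 1.5cm cell; rows x .46..0.67, cols y .10...46
0.460   52  52  52  51   8   7   5   5   6   3   9   5   4   6   8   5   7   6   3   5   6-780   5   4
0.475   53 374 378 374   4   7   5   6   5   6   3   5   8   3   5   6   7   5   5   9   7   6   4-404
0.490   51 378 380 375  51   3   6   7   5   8   6   6   4  12   7   6   4   3  19  32   6   6   4   7
0.505   53 376 378  55  43-407   7   5   8   5  31   7   5   8   6   7   3  41  40  45  38   9   4   4
0.520   52 367 372  51  -1  -1  -1   8   7  30  27  31  25  11   4   8   5  41  42  39  42  39   5   4
0.535   48   1 358 189  -1  -1  -1   5  31  29  -1  11  33  20   6   5   6  36  41  38  40  37  -1   4
0.550    7 359 361 356   7   2   6   7  32  27  12  15  27  23   5   8   6  37  38  40  37  34  -1   6
0.565  352 365 366 363 121 100   7   3   8  32  32  32  30  -1   7   4   5   7   8   6   1
[... 204 characters left out ...]
10   6   6   5
0.610  438 441 441 441 438 437 451   5 345 350   8  66  42  56  62   7   4   7   9  29 303 307  29  27
0.625  446 444 444 445 446 446 453  87  -1  -1   4  63  64  65  62  51  -1  27 281 337 328 336 329 311
0.640  447 450 448 448 451 447 458 119  -1  -1  -1  -1  62  59   5  -1  -1 348 350 356 356 350 350 352
0.655  449 455 449 457 462 463 459 146  -1  -1  -1  -1  -1  -1   1  -1 337 349 354 352 354 353 353 352
0.670  455 457 455 454 468 462 459 175  -1  -1  -1  -1   5   4   1  -1 348 352 352 463 464 462 463 353
at [0.1462 0.4781 0.2313] a 73.0 t 2.3 w 0.0852
(0.431, 0.358, 0.13, 73) -> [-30.75  -3.16  10.13] spin -0.0
(0.431, 0.358, 0.046, 73) -> [-30.75  -3.16  18.53] spin -0.0
```

Side crop: the brown/brass leveller is at crop (468,300). The pink, green and orange ones are look-alikes. The needle tool is at (368,330), the dosing cup at (415,480), the basket at (580,385), and the glass just beside it at (638,310).

Emit:
arm_command --pt "-6 -0.6 1.4" --pt "-12 -1.2 2.8" --pt "-18 -1.8 4.2" --pt "-24 -2.4 5.6" --pt "-30 -3 7" --spin '[0,0,0,0,0]' --jaw 8.5

```text
clock: 2.92
eef_pos: [0.4261, 0.3609, 0.161]
tool_rot: [0.148, 0.989, 0.0, 0.0]
ft_force: [0.4, 0.8, 0.3]
grip_width: 0.0848
grasp_force: 0.0
```

```bash
python3 - <<'E'
from h import *
w=cam('wrist','w1.png');plan((.431,.358,.046,73))
W=cloud(w).reshape(-1,3)
def circ(name,xy,z0,z1,r):
    m=(W[:,2]>z0)&(W[:,2]<z1)&(np.hypot(W[:,0]-xy[0],W[:,1]-xy[1])<r);q=W[m]
    if len(q)>5: c,rr=cv2.minEnclosingCircle(q[:,:2].astype(np.float32));print(name,len(q),np.round(c,4),round(rr,4),q[:,2].max().round(3))
circ('needle',(.431,.358),.09,.115,.03)
circ('foot',(.431,.358),.01,.025,.04)
circ('lev',(.526,.383),.026,.04,.05);circ('bask',(.543,.257),.018,.032,.042);circ('cup',(.396,.218),.05,.066,.05);circ('glass',(.608,.287),.05,.07,.04)
E
```

```text
at [0.4322 0.3569 0.1587] a 72.6 t 2.98 w 0.0851
(0.431, 0.358, 0.046, 73) -> [ 0.21  0.1  11.27] spin -0.4
needle 996 [0.433  0.3569] 0.0105 0.108
foot 1111 [0.4332 0.3568] 0.0187 0.025
lev 3997 [0.5281 0.3844] 0.0313 0.036
bask 1519 [0.5438 0.256 ] 0.0344 0.028
cup 1795 [0.3957 0.218 ] 0.0309 0.061
glass 35 [0.5913 0.3005] 0.0093 0.053
```

View pics/w1.png

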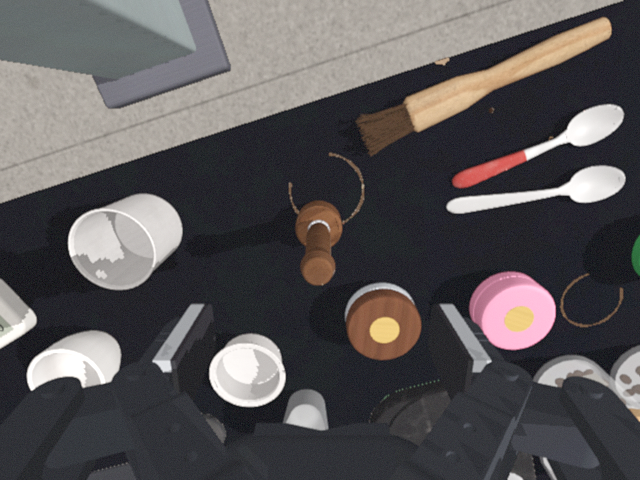

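Wrist view: the needle is at (318,240) right under the TCP. The leveller is at (383,325), the basket at (248,370), the cup at (125,240), and the glass partly hidden at (305,410).

Emit:
arm_command --pt "0 0 4" --pt "0 0 8" --pt "0 0 10.5" --pt "0 0 11.2" --pt "0 0 11.2" --spin '[0,0,0,0,0]'

```text
clock: 3.6
eef_pos: [0.4243, 0.3619, 0.0495]
tool_rot: [0.148, 0.989, -0.0, -0.0]
ft_force: [-0.4, -0.7, -0.3]
grip_width: 0.0851
grasp_force: 0.0
```

Emit:
arm_command --pt "0 0 0" --pt "0 0 0" --pt "0 0 0" --pt "0 0 0" --pt "0 0 0" --spin '[0,0,0,0,0]' --jaw 1

```text
clock: 4.22
eef_pos: [0.4244, 0.3618, 0.0496]
tool_rot: [0.148, 0.989, 0.0, 0.0]
ft_force: [0.5, -0.9, 1.6]
grip_width: 0.0192
grasp_force: 58.6
```

```bash
python3 - <<'E'
from h import *
print(get_obs()['grasp_force']);plan((.40,.30,.20,73),(.36,.0,.20,0),(.419,-.212,.2,0),(.419,-.212,.047,0))
E
```

```text
58.56520593166351
at [0.4244 0.3618 0.0496] a 73.0 t 4.22 w 0.0192
(0.4, 0.3, 0.2, 73) -> [  0.53  -6.62 -15.05] spin -0.0
(0.36, 0.0, 0.2, 0) -> [ -4.42 -36.48 -15.05] spin 73.0
(0.419, -0.212, 0.2, 0) -> [-16.26 -55.02 -15.06] spin 73.0
(0.419, -0.212, 0.047, 0) -> [-16.26 -55.03   0.24] spin 73.0
```

Emit:
arm_command --pt "0 0 0" --pt "0 0 0" --pt "0 0 0" --pt "-0.5 0 0" --pt "-0.9 -0.2 0" --spin '[0,0,0,0,0]' --jaw 5

```text
clock: 4.85
eef_pos: [0.4328, 0.3571, 0.0493]
tool_rot: [0.148, 0.989, 0.0, 0.0]
ft_force: [0.3, 0.4, -0.1]
grip_width: 0.0502
grasp_force: 0.0
```

Emit:
arm_command --pt "0 0 0" --pt "0 0 0" --pt "0 0 0" --pt "0 0 0" --pt "0 0 0" --spin '[0,0,0,0,0]'

```text
clock: 5.48
eef_pos: [0.4323, 0.3572, 0.0493]
tool_rot: [0.148, 0.989, 0.0, 0.0]
ft_force: [0.7, 0.2, 0.5]
grip_width: 0.0502
grasp_force: 0.0
```

```bash
python3 - <<'E'
from h import *
plan()
for n in ('scene','side','wrist'):
    W=cloud(cam(n,n+'2.png')).reshape(-1,3)
    for z0,z1 in((.008,.024),(.095,.115)):
        m=(W[:,2]>z0)&(W[:,2]<z1)&(np.hypot(W[:,0]-.433,W[:,1]-.358)<.025);q=W[m]
        if len(q)>5:c,r=cv2.minEnclosingCircle(q[:,:2].astype(np.float32));print(n,z0,len(q),np.round(c,4),round(r,4))
E
```

```text
at [0.4323 0.3572 0.0493] a 73.0 t 5.47 w 0.0502
scene 0.008 121 [0.4317 0.3612] 0.019
scene 0.095 55 [0.4301 0.3582] 0.0243
side 0.008 41 [0.4333 0.3547] 0.0213
wrist 0.008 2890 [0.4338 0.3592] 0.019
wrist 0.095 4038 [0.433  0.3596] 0.0105
```

Emit:
arm_command --pt "0 0 0" --pt "0 0 0" --pt "0 0 0" --pt "0 0 0" --pt "0 0 0" --spin '[0,0,0,0,0]' --jaw 1

```text
clock: 6.25
eef_pos: [0.4323, 0.3571, 0.0492]
tool_rot: [0.148, 0.989, -0.0, -0.0]
ft_force: [0.7, 0.4, -0.8]
grip_width: 0.0193
grasp_force: 58.5
```

Emit:
arm_command --pt "0 0 -4" --pt "0 0 -9" --pt "0 -4 -12" --pt "0 -9 -12" --pt "0 -14 -12" --spin '[0,0,10,20,30]'

```text
clock: 6.88
eef_pos: [0.3912, 0.2223, 0.1699]
tool_rot: [0.401, 0.916, 0.001, 0.001]
ft_force: [0.4, -0.6, -0.7]
grip_width: 0.0196
grasp_force: 58.8
```

Emit:
arm_command --pt "0 0 0" --pt "0 0 0" --pt "0 0 0" --pt "0 0 0" --pt "0 0 0" --spin '[0,0,0,0,0]'

```text
clock: 7.5
eef_pos: [0.3915, 0.2238, 0.1691]
tool_rot: [0.398, 0.917, -0.0, -0.0]
ft_force: [0.3, 1.1, -0.3]
grip_width: 0.0195
grasp_force: 58.8
```

```bash
python3 - <<'E'
from h import *
print(get_obs()['grasp_force']);plan((.36,.0,.17,13),(.405,-.15,.17,0),(.419,-.212,.17,0),(.419,-.212,.052,0))
E
```

```text
58.80451440811157
at [0.3915 0.2238 0.1691] a 43.1 t 7.5 w 0.0195
(0.36, 0.0, 0.17, 13) -> [-14.21 -17.58  -0.09] spin 30.1
(0.405, -0.15, 0.17, 0) -> [-28.24 -24.53  -0.09] spin 43.1
(0.419, -0.212, 0.17, 0) -> [-33.73 -27.74  -0.09] spin 43.1
(0.419, -0.212, 0.052, 0) -> [-33.73 -27.74  11.71] spin 43.1
```

Emit:
arm_command --pt "-3.5 -4.4 0" --pt "-7 -8.8 0" --pt "-10.5 -13.2 0" --pt "-14.2 -17.2 0" --pt "-19 -20 0" --spin '[9,18,27,36,43]'

```text
clock: 8.12
eef_pos: [0.374, -0.0534, 0.1695]
tool_rot: [0.708, 0.706, 0.0, 0.0]
ft_force: [1.1, -0.6, 0.2]
grip_width: 0.0194
grasp_force: 58.8
```

Emit:
arm_command --pt "0 0 0" --pt "0 0 0" --pt "0 0 0" --pt "0 0 0" --pt "0 0 0" --spin '[0,0,0,0,0]'

```text
clock: 8.75
eef_pos: [0.3747, -0.0512, 0.1693]
tool_rot: [0.706, 0.708, -0.0, -0.0]
ft_force: [0.2, -0.2, -0.5]
grip_width: 0.0195
grasp_force: 58.8
```

```bash
python3 - <<'E'
from h import *
plan((.419,-.212,.17,0),(.419,-.212,.05,0))
E
```

```text
at [ 0.3747 -0.0512  0.1693] a 0.1 t 8.75 w 0.0195
(0.419, -0.212, 0.17, 0) -> [-16.09   4.39  -0.07] spin 0.1
(0.419, -0.212, 0.05, 0) -> [-16.09   4.4   11.93] spin 0.1
```

Emit:
arm_command --pt "-5.3 1.4 0" --pt "-10.6 2.9 0" --pt "-16.1 4.4 0" --pt "-16.1 4.4 5" --pt "-16.1 4.4 10" --spin '[0,0,0,0,0]'

```text
clock: 9.38
eef_pos: [0.4197, -0.214, 0.0686]
tool_rot: [0.707, 0.707, 0.0, 0.001]
ft_force: [0.2, 0.4, 0.2]
grip_width: 0.0198
grasp_force: 58.8
```

Emit:
arm_command --pt "0 0 0" --pt "0 0 0.8" --pt "0 0 1.5" --pt "0 0 1.9" --pt "0 0 1.9" --spin '[0,0,0,0,0]'

```text
clock: 10.0
eef_pos: [0.4189, -0.2131, 0.0507]
tool_rot: [0.707, 0.707, 0.0, 0.0]
ft_force: [0.0, 0.1, -0.0]
grip_width: 0.0194
grasp_force: 58.9
```

```bash
python3 - <<'E'
from h import *
plan();print(get_obs()['ft_force'])
E
```

```text
at [ 0.4189 -0.2131  0.0507] a 0.0 t 10.0 w 0.0194
[ 0.029264    0.07161232 -0.02681895]
```

Emit:
arm_command --pt "0 0 0.12" --pt "0 0 0.12" --pt "0 0 0.12" --pt "0 0 0.12" --pt "0 0 0.12" --spin '[0,0,0,0,0]'

```text
clock: 10.62
eef_pos: [0.4187, -0.2131, 0.0491]
tool_rot: [0.707, 0.707, -0.0, 0.0]
ft_force: [0.5, -0.5, -0.4]
grip_width: 0.0196
grasp_force: 58.9
```

Emit:
arm_command --pt "0 0 0" --pt "0 0 0" --pt "0 0 0" --pt "0 0 -2" --pt "0 0 -7" --spin '[0,0,0,0,0]' --jaw 6

```text
clock: 11.25
eef_pos: [0.4166, -0.212, 0.1177]
tool_rot: [0.707, 0.707, -0.001, -0.003]
ft_force: [0.2, -0.4, -0.6]
grip_width: 0.0599
grasp_force: 0.0
```

Emit:
arm_command --pt "0 0 -5" --pt "2 0 -7" --pt "6 -2 -9" --pt "11 -4 -9" --pt "16 -4 -9" --spin '[0,0,0,0,0]' --jaw 8.5

```text
clock: 11.88
eef_pos: [0.3775, -0.052, 0.2095]
tool_rot: [0.708, 0.706, 0.0, 0.0]
ft_force: [0.3, 0.2, 0.6]
grip_width: 0.085
grasp_force: 0.0
```

Emit:
arm_command --pt "0 0 0" --pt "0 0 0" --pt "0 0 0" --pt "0 0 0" --pt "0 0 0" --spin '[0,0,0,0,0]'

```text
clock: 12.5
eef_pos: [0.3787, -0.0537, 0.209]
tool_rot: [0.708, 0.707, -0.0, -0.0]
ft_force: [-0.0, 0.1, -0.0]
grip_width: 0.0851
grasp_force: 0.0
```

```bash
python3 - <<'E'
from h import *
w=cam('wrist','w3.png');W=cloud(w).reshape(-1,3);S=cam('side');V=cloud(S).reshape(-1,3)
for n,X in(('w',W),('s',V)):
  for z0,z1,xy,r in((.008,.024,(.419,-.213),.03),(.09,.115,(.419,-.213),.03),(.022,.035,(.434,-.103),.055)):
    m=(X[:,2]>z0)&(X[:,2]<z1)&(np.hypot(X[:,0]-xy[0],X[:,1]-xy[1])<r);q=X[m]
    if len(q)>5:c,r=cv2.minEnclosingCircle(q[:,:2].astype(np.float32));print(n,z0,len(q),np.round(c,4),round(r,4))
  m=(abs(X[:,2]-.021)<.009)&(np.hypot(X[:,0]-.405,X[:,1]+.32)<.1)
  if m.sum()>9:print('scale',m.sum(),cv2.minAreaRect(X[m][:,:2].astype(np.float32)))
for t in('scale_pan','stand_well'):
  for p in(w,S):
    for d in landmark_of(p,t)[:2]:print(t,d['confidence'],atz(p,d['centre'],{'scale_pan':.023,'stand_well':.013}[t])[:2].round(4))
# bbox
b=(.3957,.218)
plan((b[0],b[1],.14,0),(b[0],b[1],.03,0),(.36,0,.15,0))
E
```

```text
w 0.008 778 [ 0.4189 -0.2122] 0.0188
w 0.09 542 [ 0.4194 -0.2118] 0.0104
w 0.022 3442 [ 0.4347 -0.105 ] 0.0463
scale 4170 ((0.4133148789405823, -0.26930496096611023), (0.09619235247373581, 0.13972535729408264), 82.32775115966797)
s 0.008 76 [ 0.4169 -0.2159] 0.0205
s 0.09 56 [ 0.4182 -0.2143] 0.0105
s 0.022 304 [ 0.4333 -0.1036] 0.0485
scale 2222 ((0.4090709090232849, -0.30165356397628784), (0.16175542771816254, 0.14415301382541656), 83.1203384399414)
scale_pan 0.78 [ 0.417  -0.3245]
stand_well 0.63 [ 0.4345 -0.1036]
stand_well 0.25 [ 0.4338 -0.1013]
at [ 0.3787 -0.0531  0.2091] a -0.0 t 12.8 w 0.0851
(0.3957, 0.218, 0.14, 0) -> [27.11  1.69  6.91] spin -0.0
(0.3957, 0.218, 0.03, 0) -> [27.12  1.69 17.91] spin -0.0
(0.36, 0, 0.15, 0) -> [ 5.31 -1.87  5.91] spin -0.0
```

View pics/w3.png

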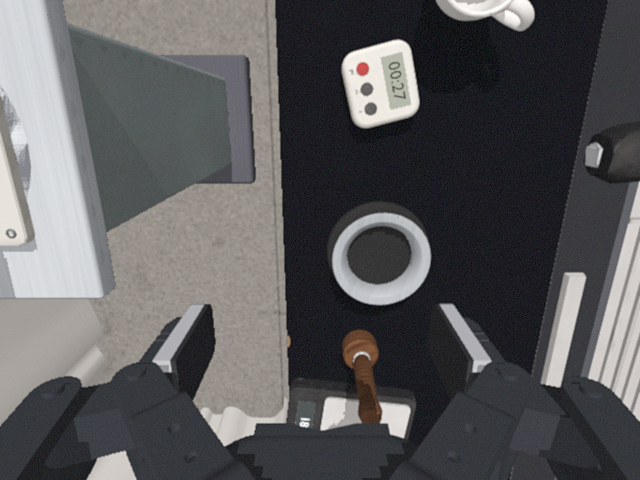

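Wrist view: the needle stands upright at (360,345) between the scale and the tamping cup, whose mouth is at (380,255). The timer at (380,85) is untouched. Next is the dosing cup.

Emit:
arm_command --pt "5.5 0 1" --pt "11 0.4 2" --pt "16.5 0.8 4" --pt "22 1.3 6" --pt "27.1 1.7 8" --spin '[0,0,0,0,0]' --jaw 8.5

```text
clock: 13.42
eef_pos: [0.3959, 0.2201, 0.1287]
tool_rot: [0.707, 0.707, 0.001, 0.0]
ft_force: [1.8, -0.4, 0.1]
grip_width: 0.0848
grasp_force: 0.0
```

Emit:
arm_command --pt "0 0 0" --pt "0 0 0" --pt "0 0 2" --pt "0 0 4" --pt "0 0 4" --spin '[0,0,0,0,0]'

```text
clock: 14.05
eef_pos: [0.395, 0.216, 0.0887]
tool_rot: [0.708, 0.706, -0.001, -0.0]
ft_force: [0.3, 0.4, -0.3]
grip_width: 0.0849
grasp_force: 0.0
```

```bash
python3 - <<'E'
from h import *
w=cam('wrist');W=cloud(w).reshape(-1,3)
m=(W[:,2]>.05)&(W[:,2]<.066)&(np.hypot(W[:,0]-.3957,W[:,1]-.218)<.04);q=W[m]
c,r=cv2.minEnclosingCircle(q[:,:2].astype(np.float32));print(len(q),np.round(c,4),r)
plan((.3957,.218,.015,0),(c[0],c[1],.015,0))
E
```

```text
2671 [0.3958 0.218 ] 0.030403731390833855
at [0.3957 0.2166 0.0896] a -0.1 t 14.1 w 0.0852
(0.3957, 0.218, 0.015, 0) -> [ 0.14 -0.    7.46] spin -0.1
(0.395765095949173, 0.2180054634809494, 0.015, 0) -> [0.14 0.   7.46] spin -0.1
```

Emit:
arm_command --pt "0.1 0 2.5" --pt "0.1 0 5" --pt "0.1 0 6.8" --pt "0.1 0 7.4" --pt "0.1 0 7.4" --spin '[0,0,0,0,0]'

```text
clock: 14.72
eef_pos: [0.3963, 0.2188, 0.0158]
tool_rot: [0.707, 0.707, 0.0, 0.0]
ft_force: [-0.3, -0.1, -0.5]
grip_width: 0.085
grasp_force: 0.0
```

Emit:
arm_command --pt "0 0 0" --pt "0 0 0" --pt "0 0 0" --pt "0 0 0" --pt "0 0 0" --spin '[0,0,0,0,0]' --jaw 5

```text
clock: 15.35
eef_pos: [0.3964, 0.2193, 0.0164]
tool_rot: [0.707, 0.707, 0.001, 0.0]
ft_force: [-1.2, -0.0, 6.2]
grip_width: 0.0581
grasp_force: 63.2
```

```bash
python3 - <<'E'
from h import *
print(get_obs()['grasp_force']);plan((.36,.0,.19,0),(.36,-.15,.19,0),(.42,-.323,.19,0))
E
```

```text
63.19797128595383
at [0.3964 0.2193 0.0164] a -0.0 t 15.35 w 0.0581
(0.36, 0.0, 0.19, 0) -> [-21.92  -3.61 -17.39] spin -0.0
(0.36, -0.15, 0.19, 0) -> [-36.92  -3.61 -17.4 ] spin -0.0
(0.42, -0.323, 0.19, 0) -> [-54.22   2.39 -17.41] spin -0.0
```

Emit:
arm_command --pt "0 0 -5" --pt "-0.5 -0.5 -10.5" --pt "-4 -1.5 -15" --pt "-9.5 -3 -15" --pt "-15 -3.6 -15" --spin '[0,0,0,0,0]'

```text
clock: 15.98
eef_pos: [0.3593, 0.0679, 0.1662]
tool_rot: [0.706, 0.708, 0.001, 0.001]
ft_force: [1.8, 0.3, -1.9]
grip_width: 0.0581
grasp_force: 65.2
```

Emit:
arm_command --pt "-5.5 0 0" --pt "-11 0 0" --pt "-16.5 0 0" --pt "-22 0 0" --pt "-27 1 0" --spin '[0,0,0,0,0]'

```text
clock: 16.6
eef_pos: [0.369, -0.2029, 0.1656]
tool_rot: [0.708, 0.707, 0.0, 0.0]
ft_force: [1.5, 0.0, -1.8]
grip_width: 0.0581
grasp_force: 65.2
```

Emit:
arm_command --pt "-4 2 0" --pt "-8 3.5 0" --pt "-11.5 5 0" --pt "-12.2 5 2" --pt "-12.2 5 4" --spin '[0,0,0,0,0]'

```text
clock: 17.23
eef_pos: [0.4198, -0.3241, 0.1248]
tool_rot: [0.708, 0.707, 0.0, 0.0]
ft_force: [0.1, 0.8, -1.5]
grip_width: 0.0581
grasp_force: 65.2
```

Emit:
arm_command --pt "0 0 0" --pt "0 0 0" --pt "0 0 0" --pt "0 0 0" --pt "0 0 0" --spin '[0,0,0,0,0]'

```text
clock: 17.85
eef_pos: [0.4199, -0.3231, 0.1256]
tool_rot: [0.707, 0.707, 0.0, 0.0]
ft_force: [0.3, 1.2, -0.7]
grip_width: 0.0584
grasp_force: 65.2
```

```bash
python3 - <<'E'
from h import *
print(get_obs()['grasp_force']);plan((.42,-.323,.043,0))
S=cam('side','side4.png')
W=cloud(S).reshape(-1,3);W=W[(W[:,2]>.02)&(W[:,2]<.16)&(np.hypot(W[:,0]-.42,W[:,1]+.323)<.08)]
q=W[abs(W[:,2]-.023)<.005];print(len(q))
cv2.imwrite('pics/s4c.png',cv2.resize(S['pixels'][290:440,290:490],None,fx=4,fy=4)[:,:,::-1])
E
```

```text
65.16476306778713
at [ 0.4199 -0.3231  0.1256] a 0.0 t 17.85 w 0.0584
(0.42, -0.323, 0.043, 0) -> [0.02 0.   8.26] spin 0.0
1455
```

View pics/s4c.png

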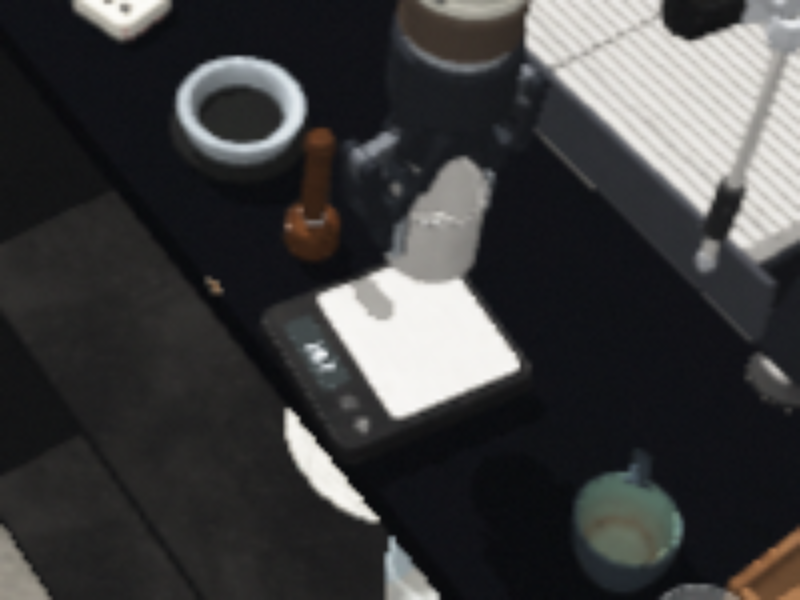

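The crop shows the held cup at (440,220) above the plate, whose centre is at (415,340), and the needle upright at (312,195). Lowering now.

Emit:
arm_command --pt "0 0 3" --pt "0 0 6" --pt "0 0 7.8" --pt "0 0 8.5" --pt "0 0 8.55" --spin '[0,0,0,0,0]'

```text
clock: 18.52
eef_pos: [0.4199, -0.3233, 0.04]
tool_rot: [0.707, 0.707, 0.0, 0.0]
ft_force: [-0.1, 0.3, 0.3]
grip_width: 0.0583
grasp_force: 65.1
```

Emit:
arm_command --pt "0 0 0.1" --pt "0 0 0.1" --pt "0 0 0.1" --pt "0 0 0.1" --pt "0 0 0.1" --spin '[0,0,0,0,0]'

```text
clock: 19.15
eef_pos: [0.4203, -0.3236, 0.0394]
tool_rot: [0.707, 0.707, 0.0, 0.001]
ft_force: [-0.7, -0.4, 5.6]
grip_width: 0.0581
grasp_force: 65.6
```

Emit:
arm_command --pt "0 0 0" --pt "0 0 0" --pt "0 0 0" --pt "0 0 -2" --pt "0 0 -5" --spin '[0,0,0,0,0]' --jaw 8.5

```text
clock: 19.77
eef_pos: [0.4187, -0.3223, 0.0878]
tool_rot: [0.707, 0.707, -0.0, -0.002]
ft_force: [0.7, -1.4, 0.5]
grip_width: 0.0852
grasp_force: 0.0
```

Emit:
arm_command --pt "0 0 -5" --pt "0 -2 -10" --pt "5 -5 -11" --pt "10.5 -6 -11" --pt "16 -6 -11" --spin '[0,0,0,0,0]'

```text
clock: 20.4
eef_pos: [0.3587, -0.1618, 0.1988]
tool_rot: [0.708, 0.706, 0.0, 0.0]
ft_force: [1.1, 1.7, -0.3]
grip_width: 0.0845
grasp_force: 0.0
```

```bash
python3 - <<'E'
from h import *
S=cam('side');X=cloud(S).reshape(-1,3)
for z0,z1,xy,r in((.07,.09,(.42,-.323),.05),(.03,.05,(.42,-.323),.05),(.09,.115,(.419,-.213),.03)):
    m=(X[:,2]>z0)&(X[:,2]<z1)&(np.hypot(X[:,0]-xy[0],X[:,1]-xy[1])<r);q=X[m]
    if len(q)>5:c,r=cv2.minEnclosingCircle(q[:,:2].astype(np.float32));print(z0,len(q),np.round(c,4),round(r,4))
cv2.imwrite('pics/s5c.png',cv2.resize(S['pixels'][290:440,290:490],None,fx=4,fy=4)[:,:,::-1])
plan()
E
```

```text
0.07 187 [ 0.4196 -0.3236] 0.0325
0.03 204 [ 0.4205 -0.3362] 0.0442
0.09 59 [ 0.4174 -0.2149] 0.0112
at [ 0.3577 -0.1561  0.1985] a 0.2 t 20.45 w 0.0849
```

View pics/s5c.png

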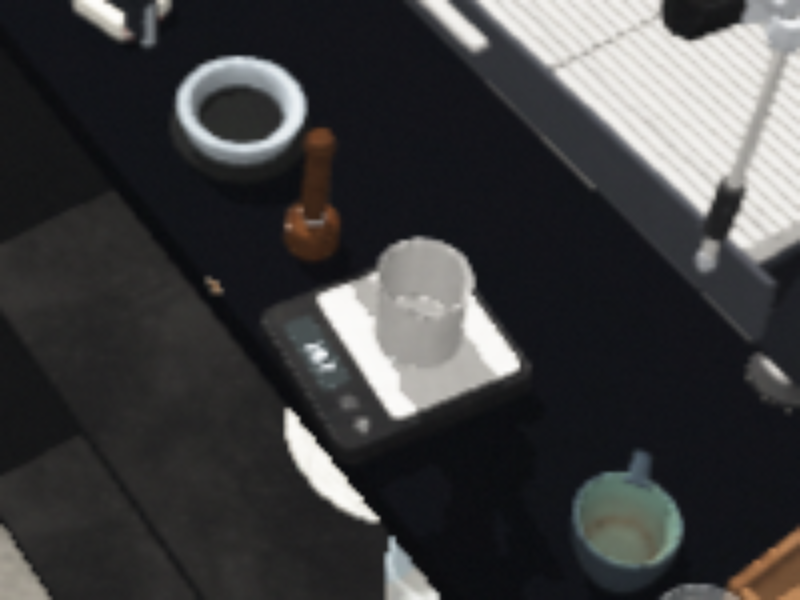

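The crop shows the cup standing on the plate, base at about (418,345) against the plate centre (415,340), so that is done. Next I check the overhead clearance near the basket.

```bash
python3 - <<'E'
from h import *
A=np.vstack([cloud(cam(n)).reshape(-1,3) for n in('side','scene')])
m=(A[:,0]>.42)&(A[:,0]<.68)&(A[:,1]>.06)&(A[:,1]<.5)&(A[:,2]>.08)&(A[:,2]<.6);q=A[m]
for y in np.arange(.08,.5,.04):
    k=q[abs(q[:,1]-y)<.02]
    print('y%.2f'%y,' '.join('z%.2f:%.3f'%(z,k[abs(k[:,2]-z)<.03][:,0].min()) for z in np.arange(.11,.6,.06) if (abs(k[:,2]-z)<.03).sum()>2))
plan((.36,0,.2,40),(.40,.256,.2,114))
E
```

```text
y0.08 z0.11:0.569 z0.17:0.660 z0.23:0.660 z0.29:0.589 z0.35:0.587 z0.41:0.588 z0.47:0.617
y0.12 z0.11:0.540 z0.17:0.542 z0.23:0.551 z0.29:0.557 z0.35:0.476 z0.41:0.587 z0.47:0.616
y0.16 z0.11:0.537 z0.17:0.538 z0.23:0.547 z0.29:0.555 z0.35:0.478 z0.41:0.588 z0.47:0.622
y0.20 z0.11:0.612 z0.17:0.651 z0.29:0.581 z0.35:0.579 z0.41:0.580 z0.47:0.593
y0.24 z0.29:0.642 z0.35:0.595 z0.41:0.600
y0.28 
y0.32 
y0.36 z0.23:0.633 z0.29:0.632 z0.35:0.634
y0.40 z0.17:0.635 z0.23:0.630 z0.29:0.615 z0.35:0.629 z0.41:0.673 z0.47:0.669
y0.44 z0.17:0.635 z0.23:0.631 z0.29:0.613 z0.35:0.631 z0.41:0.673 z0.47:0.669
y0.48 z0.23:0.633 z0.29:0.634 z0.35:0.638
at [ 0.3593 -0.161   0.1988] a 0.2 t 20.55 w 0.0851
(0.36, 0, 0.2, 40) -> [16.1   0.14 -0.12] spin -39.8
(0.4, 0.256, 0.2, 114) -> [41.68  4.25 -0.12] spin -113.8
```

```bash
python3 - <<'E'
from h import *
p,R,a,o=pose()
A=np.vstack([cloud(cam(n)).reshape(-1,3) for n in('side','scene')])
f=np.arctan2(p[1],p[0]);u=np.array([np.cos(f),np.sin(f)]);v=np.array([-u[1],u[0]])
d=A[:,:2]-p[:2];r=d@u;l=d@v;z=A[:,2]-p[2]
for zz in np.arange(.06,.6,.03):
    k=(abs(z-zz)<.015)&(abs(l)<.12)&(r>-.12)&(r<.15)
    if k.sum()>3: print('z%.2f'%zz,k.sum(),'rad',np.percentile(r[k],[0,98,100]).round(3),'lat',np.percentile(l[k],[0,2,98,100]).round(3))
E
```

```text
z0.06 491 rad [-0.073  0.065  0.072] lat [-0.044 -0.039  0.037  0.04 ]
z0.09 847 rad [-0.071  0.064  0.071] lat [-0.043 -0.039  0.036  0.04 ]
z0.12 671 rad [-0.067  0.06   0.067] lat [-0.041 -0.037  0.035  0.038]
z0.15 605 rad [-0.041  0.03   0.037] lat [-0.04  -0.037  0.037  0.04 ]
z0.18 636 rad [-0.038  0.031  0.038] lat [-0.04  -0.037  0.036  0.039]
z0.21 589 rad [-0.039  0.028  0.034] lat [-0.041 -0.036  0.035  0.038]
z0.24 672 rad [-0.038  0.03   0.036] lat [-0.042 -0.037  0.034  0.037]
z0.27 720 rad [-0.047  0.033  0.044] lat [-0.04  -0.037  0.037  0.039]
z0.30 958 rad [-0.048  0.037  0.042] lat [-0.046 -0.043  0.042  0.045]
z0.33 1083 rad [-0.047  0.038  0.042] lat [-0.045 -0.042  0.04   0.043]
z0.36 933 rad [-0.047  0.038  0.041] lat [-0.047 -0.045  0.044  0.049]
z0.39 1383 rad [-0.12   0.038  0.046] lat [-0.05  -0.048  0.047  0.049]
z0.42 1592 rad [-0.12   0.041  0.047] lat [-0.051 -0.048  0.047  0.049]
z0.45 1801 rad [-0.119  0.029  0.036] lat [-0.052 -0.049  0.043  0.048]
z0.48 791 rad [-0.12  -0.054 -0.041] lat [-0.053 -0.049  0.027  0.041]
```

```bash
python3 - <<'E'
from h import *
for n in('side','scene'):
    A=cloud(cam(n)).reshape(-1,3)
    for zz in np.arange(.08,.56,.04):
        k=A[(abs(A[:,2]-zz)<.02)];d=np.hypot(k[:,0]-.5438,k[:,1]-.256);i=np.argsort(d)[:60]
        i=i[d[i]<.12]
        if len(i)>4: print(n,'z%.2f'%zz,d[i[:4]].round(3),k[i[3]].round(3),len(i))
E
```

```text
side z0.08 [0.045 0.05  0.051 0.051] [0.589 0.281 0.063] 19
side z0.44 [0.097 0.098 0.1   0.1  ] [0.618 0.189 0.448] 45
scene z0.08 [0.051 0.051 0.054 0.055] [0.585 0.292 0.061] 60
scene z0.12 [0.087 0.087 0.087 0.088] [0.576 0.174 0.108] 60
scene z0.16 [0.103 0.104 0.104 0.105] [0.544 0.151 0.176] 60
scene z0.20 [0.106 0.106 0.107 0.107] [0.546 0.149 0.181] 60
scene z0.24 [0.108 0.109 0.11  0.111] [0.548 0.145 0.237] 47
scene z0.28 [0.099 0.1   0.1   0.104] [0.617 0.181 0.298] 33
scene z0.32 [0.063 0.063 0.064 0.064] [0.594 0.215 0.336] 60
scene z0.36 [0.062 0.062 0.063 0.063] [0.594 0.218 0.342] 60
scene z0.40 [0.065 0.065 0.065 0.065] [0.594 0.215 0.391] 60
scene z0.44 [0.066 0.067 0.068 0.069] [0.587 0.202 0.425] 60
```

Emit:
arm_command --pt "5.6 0 0" --pt "11.2 0 0" --pt "16.8 0 0" --pt "22.4 0 0" --pt "28 0 0" --spin '[-10,-20,-30,-40,-50]'

```text
clock: 21.38
eef_pos: [0.3605, 0.1179, 0.1986]
tool_rot: [0.341, 0.94, 0.0, 0.0]
ft_force: [1.4, -0.2, 0.8]
grip_width: 0.0852
grasp_force: 0.0
```

Emit:
arm_command --pt "0 0 0" --pt "0 0 0" --pt "0 0 0" --pt "0 0 0" --pt "0 0 0" --spin '[-10,-20,-30,-40,-50]'

```text
clock: 22.0
eef_pos: [0.3606, 0.1161, 0.1983]
tool_rot: [-0.089, 0.996, -0.0, -0.0]
ft_force: [-0.7, -0.2, -0.3]
grip_width: 0.0853
grasp_force: 0.0
```

```bash
python3 - <<'E'
from h import *
plan((.38,.256,.2,114),(.46,.256,.16,114),(.5438,.256,.13,114))
E
```

```text
at [0.3606 0.1161 0.1983] a 100.2 t 22.0 w 0.0853
(0.38, 0.256, 0.2, 114) -> [-4.39 13.42 -0.17] spin -13.8
(0.46, 0.256, 0.16, 114) -> [-12.26  12.01   3.82] spin -13.8
(0.5438, 0.256, 0.13, 114) -> [-20.51  10.53   6.82] spin -13.8
```

Emit:
arm_command --pt "-2 5.5 0" --pt "-4 11 0.5" --pt "-8 13 2" --pt "-13 12 3.5" --pt "-17 11.1 4.5" --spin '[-7,-14,-14,-14,-14]'

```text
clock: 22.62
eef_pos: [0.5103, 0.2552, 0.1519]
tool_rot: [-0.207, 0.978, -0.0, -0.001]
ft_force: [0.7, 0.7, 0.2]
grip_width: 0.0851
grasp_force: 0.0
```

Emit:
arm_command --pt "0 0 0" --pt "0 0 0" --pt "0 0 0" --pt "0 0 0" --pt "0 0 0" --spin '[0,0,0,0,0]'

```text
clock: 23.25
eef_pos: [0.5076, 0.256, 0.1543]
tool_rot: [-0.208, 0.978, 0.0, 0.0]
ft_force: [0.3, -0.7, -0.2]
grip_width: 0.085
grasp_force: 0.0
```

```bash
python3 - <<'E'
from h import *
w=cam('wrist','w6.png');W=cloud(w).reshape(-1,3)
for n,z0,z1,xy,r in(('basket',.02,.032,(.5438,.256),.04),('lev',.03,.04,(.528,.3844),.045),('glass',.05,.07,(.608,.287),.04)):
    m=(W[:,2]>z0)&(W[:,2]<z1)&(np.hypot(W[:,0]-xy[0],W[:,1]-xy[1])<r);q=W[m]
    if len(q)>5:c,rr=cv2.minEnclosingCircle(q[:,:2].astype(np.float32));print(n,len(q),np.round(c,4),rr,np.median(q[:,2]))
plan((.5438,.256,.1,114),(.5438,.256,.0125,114))
E
```

```text
basket 1900 [0.5438 0.2564] 0.03388652205467224 0.02543257336739862
lev 2719 [0.528  0.3837] 0.031213251873850822 0.034081902722387654
glass 1499 [0.6096 0.2889] 0.024902505800127983 0.057628970886871855
at [0.5076 0.256  0.1542] a 114.0 t 23.3 w 0.0847
(0.5438, 0.256, 0.1, 114) -> [-3.3  -1.47  5.42] spin 0.0
(0.5438, 0.256, 0.0125, 114) -> [-3.29 -1.47 14.17] spin 0.0
```

View pics/w6.png

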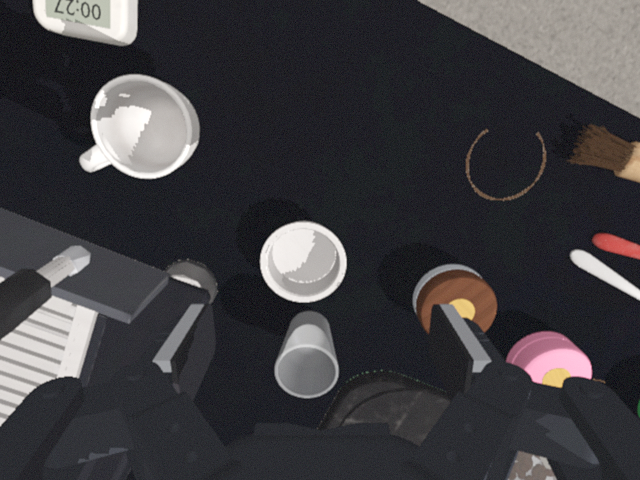

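Wrist view: the basket is at (303,262) and the glass at (307,355), clear of both fingers. The brown leveller is at (456,305) with its aluminium collar visible. Descending over the basket.

Emit:
arm_command --pt "-1.6 -0.7 2" --pt "-3.3 -1.5 4" --pt "-3.3 -1.5 8" --pt "-3.3 -1.5 10.5" --pt "-3.3 -1.5 10.5" --spin '[0,0,0,0,0]' --jaw 7.8

```text
clock: 23.92
eef_pos: [0.5421, 0.2547, 0.0464]
tool_rot: [-0.208, 0.978, -0.001, -0.003]
ft_force: [0.5, -0.7, 0.3]
grip_width: 0.0781
grasp_force: 0.0
```

Emit:
arm_command --pt "0 0 0" --pt "0 0 0" --pt "0 0 0" --pt "0 0 0" --pt "0 0 0" --spin '[0,0,0,0,0]'

```text
clock: 24.55
eef_pos: [0.5442, 0.2555, 0.0489]
tool_rot: [-0.208, 0.978, 0.0, 0.0]
ft_force: [0.8, 0.2, -0.2]
grip_width: 0.0781
grasp_force: 0.0
```

```bash
python3 - <<'E'
from h import *
w=cam('wrist','w7.png');W=cloud(w).reshape(-1,3)
p,R,a,o=pose()
for n,z0,z1,xy,r in(('basket',.02,.032,(.5438,.256),.036),):
    m=(W[:,2]>z0)&(W[:,2]<z1)&(np.hypot(W[:,0]-xy[0],W[:,1]-xy[1])<r);q=W[m]
    c,rr=cv2.minEnclosingCircle(q[:,:2].astype(np.float32));print(n,len(q),np.round(c,4),rr)
# lowest finger points seen
d=(W-p)@R
k=(abs(d[:,0])<.014)&(abs(abs(d[:,1])-.043)<.008)&(d[:,2]>-.04)&(d[:,2]<.01)
if k.any(): print('finger tip z rel TCP (down +)',np.percentile(d[k,2],[50,95,99,100]).round(4),k.sum())
plan((.5438,.2562,.0125,114))
E
```

```text
basket 5011 [0.5441 0.2563] 0.03392299637198448
finger tip z rel TCP (down +) [-0.0283 -0.0139 -0.0111 -0.0097] 4924
at [0.5441 0.2555 0.0487] a 114.0 t 24.6 w 0.0777
(0.5438, 0.2562, 0.0125, 114) -> [0.   0.08 3.62] spin -0.0
```

Emit:
arm_command --pt "0 0.1 1.2" --pt "0 0.1 2.4" --pt "0 0.1 3.2" --pt "0 0.1 3.6" --pt "0 0.1 3.6" --spin '[0,0,0,0,0]'

```text
clock: 25.22
eef_pos: [0.5435, 0.2562, 0.0121]
tool_rot: [-0.208, 0.978, -0.0, -0.0]
ft_force: [-0.1, 0.5, 0.4]
grip_width: 0.0779
grasp_force: 0.0
```

Emit:
arm_command --pt "0 0 0" --pt "0 0 0" --pt "0 0 0" --pt "0 0 0" --pt "0 0 0" --spin '[0,0,0,0,0]'

```text
clock: 25.85
eef_pos: [0.5437, 0.2564, 0.0127]
tool_rot: [-0.208, 0.978, 0.0, 0.0]
ft_force: [0.5, -0.7, -0.3]
grip_width: 0.0784
grasp_force: 0.0
```

Emit:
arm_command --pt "0 0 0" --pt "0 0 0" --pt "0 0 0" --pt "0 0 0" --pt "0 0 0" --spin '[0,0,0,0,0]' --jaw 6

```text
clock: 26.48
eef_pos: [0.5439, 0.2562, 0.0139]
tool_rot: [-0.208, 0.978, -0.0, 0.0]
ft_force: [-2.7, -2.7, 7.0]
grip_width: 0.061
grasp_force: 61.3
```

```bash
python3 - <<'E'
from h import *
plan((.45,.256,.17,114),(.37,.2,.17,114),(.37,0,.17,60))
E
```

```text
at [0.5439 0.2562 0.0139] a 114.0 t 26.48 w 0.061
(0.45, 0.256, 0.17, 114) -> [  8.58   3.79 -15.62] spin -0.0
(0.37, 0.2, 0.17, 114) -> [ 18.16   1.93 -15.62] spin -0.0
(0.37, 0, 0.17, 60) -> [ 26.29 -16.35 -15.62] spin 54.0
```

```bash
python3 - <<'E'
from h import *
w=cam('wrist');cv2.imwrite('pics/w8.png',w['pixels'][200:480,140:500][:,:,::-1].repeat(2,0).repeat(2,1)[:560,:720])
E
```

```text
(no output)
```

View pics/w8.png

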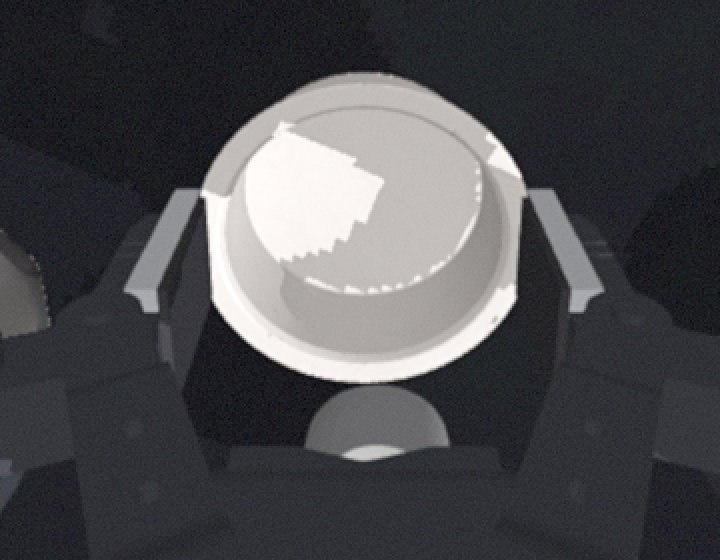

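The pads hold the rim flange squarely on both sides at (205,240) and (520,240). Lifting.

Emit:
arm_command --pt "0 0 -3" --pt "0 0 -7" --pt "2 1 -11" --pt "7 3 -13" --pt "12 3 -14" --spin '[0,0,0,0,0]'

```text
clock: 27.15
eef_pos: [0.4212, 0.2357, 0.154]
tool_rot: [-0.209, 0.978, 0.001, 0.001]
ft_force: [0.3, -1.2, 0.2]
grip_width: 0.0611
grasp_force: 61.4
```

Emit:
arm_command --pt "3 -1 0" --pt "8 -4 0" --pt "11 -8 0" --pt "13 -13 0" --pt "15 -18 0" --spin '[0,10,20,30,40]'

```text
clock: 27.78
eef_pos: [0.3578, 0.0082, 0.153]
tool_rot: [0.142, 0.99, 0.0, 0.001]
ft_force: [0.9, 0.1, -0.9]
grip_width: 0.0612
grasp_force: 61.4
```

Emit:
arm_command --pt "0 0 0" --pt "0 0 0" --pt "0 0 0" --pt "0 0 0" --pt "0 0 0" --spin '[10,20,30,40,50]'

```text
clock: 28.4
eef_pos: [0.3579, 0.0095, 0.1527]
tool_rot: [0.547, 0.837, 0.0, 0.0]
ft_force: [-0.5, -0.3, -0.5]
grip_width: 0.0609
grasp_force: 61.4
```

```bash
python3 - <<'E'
from h import *
plan((.38,-.05,.15,0),(.4345,-.1045,.1,0))
E
```

```text
at [0.3579 0.0095 0.1527] a 23.7 t 28.4 w 0.0609
(0.38, -0.05, 0.15, 0) -> [-6.33 -0.37  0.27] spin 23.7
(0.4345, -0.1045, 0.1, 0) -> [-13.51   2.44   5.27] spin 23.7
```

Emit:
arm_command --pt "-3.5 0 0" --pt "-7 0.5 0" --pt "-10.5 1.5 1" --pt "-13.5 2.4 3" --pt "-13.5 2.4 5.3" --spin '[8,16,24,24,24]'

```text
clock: 29.02
eef_pos: [0.437, -0.1058, 0.0994]
tool_rot: [0.708, 0.706, 0.001, 0.001]
ft_force: [-0.0, -0.2, -0.4]
grip_width: 0.061
grasp_force: 61.4
```

Emit:
arm_command --pt "0 0 0" --pt "0 0 0" --pt "0 0 0" --pt "0 0 0" --pt "0 0 0" --spin '[0,0,0,0,0]'

```text
clock: 29.65
eef_pos: [0.4352, -0.104, 0.1001]
tool_rot: [0.707, 0.707, 0.0, 0.0]
ft_force: [0.3, 0.6, -0.4]
grip_width: 0.061
grasp_force: 61.4
```

```bash
python3 - <<'E'
from h import *
w=cam('wrist','w9.png');W=cloud(w).reshape(-1,3)
p,R,a,o=pose()
# basket rim held: z about TCP+.012
m=(abs(W[:,2]-(p[2]+.012))<.004)&(np.hypot(W[:,0]-p[0],W[:,1]-p[1])<.036);q=W[m]
c,rr=cv2.minEnclosingCircle(q[:,:2].astype(np.float32));print('held rim',len(q),np.round(c,4),rr,'rel',np.array(c)-p[:2])
A=np.c_[q,np.ones(len(q))];s=np.linalg.lstsq(np.c_[q[:,:2]-q[:,:2].mean(0),np.ones(len(q))],q[:,2],rcond=None)[0];print('tilt',s)
for n in('side','scene'):
    X=cloud(cam(n)).reshape(-1,3)
    m=(X[:,2]>.004)&(X[:,2]<.033)&(np.hypot(X[:,0]-.4345,X[:,1]+.1045)<.06);print(n,m.sum(),[np.round(v,4) for v in cv2.minEnclosingCircle(X[m][:,:2].astype(np.float32))])
plan((.4345,-.1045,.05,0))
E
```

```text
held rim 6815 [ 0.435  -0.1018] 0.03535335510969162 rel [-9.53678600e-05  2.20439814e-03]
tilt [0.00054044 0.01443986 0.11151399]
side 827 [array([ 0.435 , -0.1039]), np.float64(0.0593)]
scene 470 [array([ 0.4315, -0.1029]), np.float64(0.0523)]
at [ 0.4349 -0.104   0.0998] a 0.0 t 29.8 w 0.061
(0.4345, -0.1045, 0.05, 0) -> [-0.05 -0.04  4.98] spin 0.0
```

View pics/w9.png

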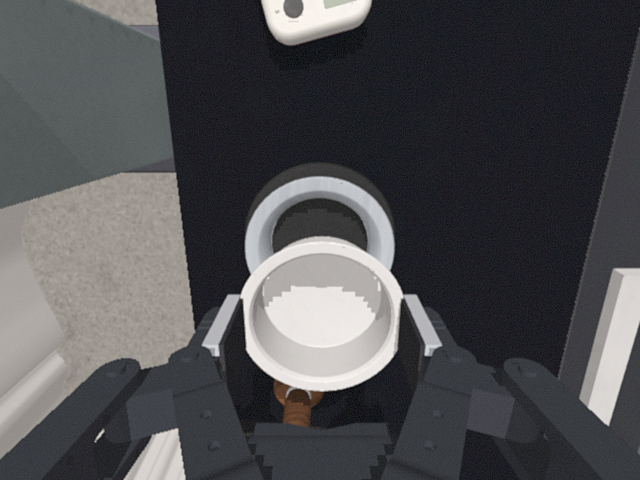

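Wrist view: the held basket at (320,315) is above the well. The rim of the stand shows at (320,230), the needle behind at (298,400), and the timer is clear. Lowering in stages.

Emit:
arm_command --pt "0 0 2" --pt "0 0 4" --pt "0 0 5.2" --pt "0 0 5.6" --pt "0 0 5.6" --spin '[0,0,0,0,0]'

```text
clock: 30.42
eef_pos: [0.435, -0.1041, 0.0437]
tool_rot: [0.707, 0.707, 0.0, 0.0]
ft_force: [-0.1, -0.7, -0.7]
grip_width: 0.061
grasp_force: 61.4
```

Emit:
arm_command --pt "0 0 0.3" --pt "0 0 0.6" --pt "0 0 0.9" --pt "0 0 1.1" --pt "0 0 1.1" --spin '[0,0,0,0,0]'

```text
clock: 31.05
eef_pos: [0.4347, -0.104, 0.0324]
tool_rot: [0.707, 0.707, -0.0, -0.0]
ft_force: [0.1, 0.7, -0.6]
grip_width: 0.0613
grasp_force: 61.4
```

Emit:
arm_command --pt "0 0 0" --pt "0 0 0.2" --pt "0 0 0.4" --pt "0 0 0.5" --pt "0 0 0.5" --spin '[0,0,0,0,0]'

```text
clock: 31.68
eef_pos: [0.4347, -0.104, 0.0275]
tool_rot: [0.707, 0.707, -0.0, -0.0]
ft_force: [0.2, -0.5, -0.4]
grip_width: 0.0612
grasp_force: 61.4
```

```bash
python3 - <<'E'
from h import *
plan((.4345,-.1042,.0272,0));o=get_obs();print(o['ft_force'],o['ft_torque'])
E
```

```text
at [ 0.4347 -0.104   0.0275] a -0.0 t 31.68 w 0.0612
(0.4345, -0.1042, 0.0272, 0) -> [-0.02 -0.02  0.03] spin -0.0
[ 0.15780075 -0.52831395 -0.42840723] [-0.00535673 -0.03491263 -0.03336351]
```

Emit:
arm_command --pt "0 0 0.05" --pt "0 0 0.05" --pt "0 0 0.05" --pt "0 0 0.05" --pt "0 0 0.05" --spin '[0,0,0,0,0]'

```text
clock: 32.3
eef_pos: [0.4349, -0.104, 0.0271]
tool_rot: [0.707, 0.707, 0.0, 0.0]
ft_force: [0.5, 0.4, 0.3]
grip_width: 0.0609
grasp_force: 61.4
```

Emit:
arm_command --pt "0 0 0" --pt "0 0 0" --pt "0 0 0" --pt "0 0 -2" --pt "0 0 -5" --spin '[0,0,0,0,0]' --jaw 8.2

```text
clock: 32.92
eef_pos: [0.4338, -0.1038, 0.0768]
tool_rot: [0.707, 0.707, -0.001, -0.001]
ft_force: [0.4, 0.3, 0.9]
grip_width: 0.0825
grasp_force: 0.0
```

Emit:
arm_command --pt "0 0 -4" --pt "4 -2 -8" --pt "8 -5 -11" --pt "13 -7 -11" --pt "18 -7 -11" --spin '[0,0,0,0,0]'

```text
clock: 33.55
eef_pos: [0.3637, 0.077, 0.1879]
tool_rot: [0.707, 0.707, 0.001, 0.0]
ft_force: [1.2, 0.0, -0.4]
grip_width: 0.0822
grasp_force: 0.0
```

Emit:
arm_command --pt "0 0 0" --pt "0 0 0" --pt "0 0 0" --pt "0 0 0" --pt "0 0 0" --spin '[0,0,0,0,0]'

```text
clock: 34.17
eef_pos: [0.365, 0.0753, 0.187]
tool_rot: [0.708, 0.706, -0.0, -0.0]
ft_force: [0.7, -0.4, -0.1]
grip_width: 0.0823
grasp_force: 0.0
```

```bash
python3 - <<'E'
from h import *
for n in('wrist','side','scene'):
    X=cloud(cam(n)).reshape(-1,3)
    m=(X[:,2]>.034)&(X[:,2]<.046)&(np.hypot(X[:,0]-.4345,X[:,1]+.1042)<.045);q=X[m]
    if len(q)>5:
        s=np.linalg.lstsq(np.c_[q[:,:2]-q[:,:2].mean(0),np.ones(len(q))],q[:,2],rcond=None)[0]
        print(n,m.sum(),[np.round(v,4) for v in cv2.minEnclosingCircle(q[:,:2].astype(np.float32))],'tilt/z',s.round(4))
plan((.40,.384,.17,90),(.528,.384,.1,90))
E
```

```text
wrist 1135 [array([ 0.4355, -0.1025]), np.float64(0.0341)] tilt/z [-0.0032  0.02    0.0382]
side 134 [array([ 0.4311, -0.1079]), np.float64(0.0414)] tilt/z [-0.0045 -0.0041  0.0395]
scene 70 [array([ 0.4317, -0.1017]), np.float64(0.0355)] tilt/z [-0.0019 -0.0062  0.0374]
at [0.3649 0.0757 0.1871] a -0.1 t 34.33 w 0.0819
(0.4, 0.384, 0.17, 90) -> [30.84  3.48  1.71] spin -90.1
(0.528, 0.384, 0.1, 90) -> [30.85 16.28  8.71] spin -90.1
```

The basket is seated level: its rim reads about 0.0385 to 0.0395 m, where 0.039 is expected. Now for the leveller.

Emit:
arm_command --pt "5.5 0 0" --pt "11 0 0" --pt "16.5 0 0" --pt "22 1 0" --pt "26 5 1" --spin '[0,0,0,0,0]' --jaw 8.5

```text
clock: 34.95
eef_pos: [0.4145, 0.339, 0.178]
tool_rot: [0.706, 0.708, 0.001, -0.0]
ft_force: [0.1, 0.3, 0.4]
grip_width: 0.0851
grasp_force: 0.0
```

Emit:
arm_command --pt "2.4 3 1.5" --pt "4.8 7 4" --pt "4.8 10 6" --pt "4.8 10 6" --pt "4.8 10 6" --spin '[0,0,0,0,0]'

```text
clock: 35.58
eef_pos: [0.5144, 0.3837, 0.117]
tool_rot: [0.707, 0.707, -0.0, -0.0]
ft_force: [0.2, 0.7, 0.1]
grip_width: 0.0851
grasp_force: 0.0
```

Emit:
arm_command --pt "0 0 0" --pt "0 0 0" --pt "0 0 0" --pt "0 0 0" --pt "0 0 0" --spin '[0,0,0,0,0]'

```text
clock: 36.2
eef_pos: [0.5148, 0.384, 0.1172]
tool_rot: [0.707, 0.707, 0.0, -0.0]
ft_force: [0.7, -0.0, -0.4]
grip_width: 0.0849
grasp_force: 0.0
```

```bash
python3 - <<'E'
from h import *
w=cam('wrist','w10.png');W=cloud(w).reshape(-1,3)
m=(W[:,2]>.03)&(W[:,2]<.04)&(np.hypot(W[:,0]-.528,W[:,1]-.384)<.045);q=W[m]
c,rr=cv2.minEnclosingCircle(q[:,:2].astype(np.float32));print(len(q),np.round(c,4),rr)
plan((c[0],c[1],.009,0))
E
```

```text
6816 [0.5286 0.3841] 0.03129713609814644
at [0.5149 0.384  0.1171] a -0.0 t 36.25 w 0.0851
(0.5286226868629456, 0.38411134481430054, 0.009, 0) -> [1.000e-02 1.370e+00 1.081e+01] spin -0.0
```

View pics/w10.png

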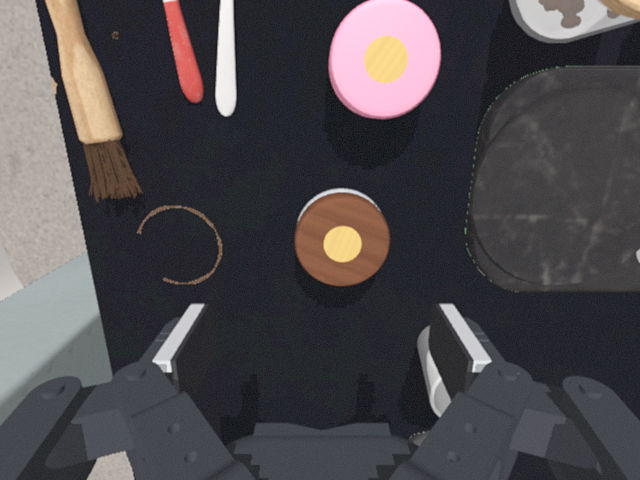

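Wrist view: the brown leveller with its brass dot is at (342,240), pink look-alike at (385,55), glass at (437,370), well clear. Descending to grasp.

Emit:
arm_command --pt "0 1.4 3" --pt "0 1.4 6.5" --pt "0 1.4 9.5" --pt "0 1.4 10.8" --pt "0 1.4 10.8" --spin '[0,0,0,0,0]'

```text
clock: 36.88
eef_pos: [0.5284, 0.3836, 0.0082]
tool_rot: [0.707, 0.707, -0.001, -0.0]
ft_force: [0.3, 0.6, 0.6]
grip_width: 0.085
grasp_force: 0.0
```

Emit:
arm_command --pt "0 0 0" --pt "0 0 0" --pt "0 0 0" --pt "0 0 0" --pt "0 0 0" --spin '[0,0,0,0,0]'

```text
clock: 37.5
eef_pos: [0.5289, 0.384, 0.0092]
tool_rot: [0.707, 0.707, 0.0, 0.0]
ft_force: [0.7, -0.1, -0.3]
grip_width: 0.085
grasp_force: 0.0
```

Emit:
arm_command --pt "0 0 0" --pt "0 0 0" --pt "0 0 0" --pt "0 0 0" --pt "0 0 0" --spin '[0,0,0,0,0]' --jaw 5.5

```text
clock: 38.12
eef_pos: [0.5291, 0.3842, 0.0098]
tool_rot: [0.707, 0.707, 0.0, 0.0]
ft_force: [-1.3, -0.9, 5.1]
grip_width: 0.0595
grasp_force: 65.6
```

Emit:
arm_command --pt "0 0 -3" --pt "0 0 -7" --pt "0 -3 -12" --pt "-1 -8.5 -14" --pt "-2 -14 -14" --spin '[0,0,0,0,0]'

```text
clock: 38.75
eef_pos: [0.3884, 0.3644, 0.1502]
tool_rot: [0.707, 0.707, 0.002, -0.0]
ft_force: [-0.2, 0.8, -4.1]
grip_width: 0.0595
grasp_force: 66.3
```

Emit:
arm_command --pt "-5.5 -1 0" --pt "-11 -2 0" --pt "-16.5 -2 0" --pt "-22 -2 0" --pt "-27 -2 0" --spin '[0,0,0,0,0]'

```text
clock: 39.38
eef_pos: [0.3678, 0.0921, 0.1483]
tool_rot: [0.707, 0.707, -0.001, -0.0]
ft_force: [0.2, 0.3, -2.9]
grip_width: 0.0596
grasp_force: 66.3
```

Emit:
arm_command --pt "0 0 0" --pt "0 0 0" --pt "0 0 0" --pt "0 0 0" --pt "0 0 0" --spin '[0,0,0,0,0]'

```text
clock: 40.0
eef_pos: [0.3688, 0.0947, 0.149]
tool_rot: [0.707, 0.708, -0.0, -0.0]
ft_force: [-0.0, 0.2, -2.9]
grip_width: 0.0595
grasp_force: 66.3
```

```bash
python3 - <<'E'
from h import *
w=cam('wrist');W=cloud(w).reshape(-1,3);p,R,a,o=pose()
m=(abs(W[:,2]-(p[2]+.025))<.005)&(np.hypot(W[:,0]-p[0],W[:,1]-p[1])<.033);q=W[m]
if len(q)>9:
    s=np.linalg.lstsq(np.c_[q[:,:2]-q[:,:2].mean(0),np.ones(len(q))],q[:,2],rcond=None)[0]
    c,rr=cv2.minEnclosingCircle(q[:,:2].astype(np.float32));print('held',np.array(c)-p[:2],rr,'tilt',s-[0,0,p[2]])
for n,X in(('wrist',W),('side',cloud(cam('side')).reshape(-1,3)),('scene',cloud(cam('scene')).reshape(-1,3))):
    m=(X[:,2]>.034)&(X[:,2]<.046)&(np.hypot(X[:,0]-.4345,X[:,1]+.1042)<.038);q=X[m]
    if len(q)>5: print(n,m.sum(),[np.round(v,4) for v in cv2.minEnclosingCircle(q[:,:2].astype(np.float32))])
plan((.4352,-.1032,.1,0))
E
```

```text
held [-1.07740999e-05  5.35942476e-04] 0.0328364223241806 tilt [-0.00104955 -0.01906455  0.02429365]
wrist 103 [array([ 0.4279, -0.0721]), np.float64(0.0108)]
side 130 [array([ 0.4365, -0.1032]), np.float64(0.0349)]
scene 73 [array([ 0.4354, -0.1036]), np.float64(0.0354)]
at [0.3689 0.0943 0.1491] a 0.0 t 40.15 w 0.0601
(0.4352, -0.1032, 0.1, 0) -> [-19.75   6.62   4.91] spin 0.0
```

Emit:
arm_command --pt "-5 1 0" --pt "-10 3 0" --pt "-15 5 0" --pt "-19.7 6.6 2" --pt "-19.7 6.6 5" --spin '[0,0,0,0,0]'

```text
clock: 40.78
eef_pos: [0.4378, -0.1066, 0.0996]
tool_rot: [0.709, 0.705, 0.001, 0.003]
ft_force: [-0.3, -0.1, -3.0]
grip_width: 0.0596
grasp_force: 66.3
```

Emit:
arm_command --pt "0 0 0" --pt "0 0 0" --pt "0 0 1.5" --pt "0 0 3.2" --pt "0 0 3.2" --spin '[0,0,0,0,0]'

```text
clock: 41.4
eef_pos: [0.4347, -0.1022, 0.0675]
tool_rot: [0.707, 0.708, -0.0, -0.0]
ft_force: [-0.4, -0.1, -2.8]
grip_width: 0.06
grasp_force: 66.4
```

```bash
python3 - <<'E'
from h import *
for n in('side','scene'):
    p=cam(n);X=cloud(p).reshape(-1,3)
    if n=='side': cv2.imwrite('pics/s11c.png',cv2.resize(p['pixels'][250:370,270:430],None,fx=5,fy=5)[:,:,::-1])
    m=(X[:,2]>.033)&(X[:,2]<.045)&(np.hypot(X[:,0]-.4345,X[:,1]+.1042)<.04);q=X[m]
    if len(q)>5: print(n,m.sum(),[np.round(v,4) for v in cv2.minEnclosingCircle(q[:,:2].astype(np.float32))])
plan((.4354,-.1033,.04,0))
E
```

```text
side 70 [array([ 0.4362, -0.1017]), np.float64(0.0389)]
scene 86 [array([ 0.4354, -0.1018]), np.float64(0.0348)]
at [ 0.4358 -0.1027  0.0684] a 0.1 t 41.5 w 0.0596
(0.4354, -0.1033, 0.04, 0) -> [-0.06 -0.04  2.84] spin 0.1
```

View pics/s11c.png

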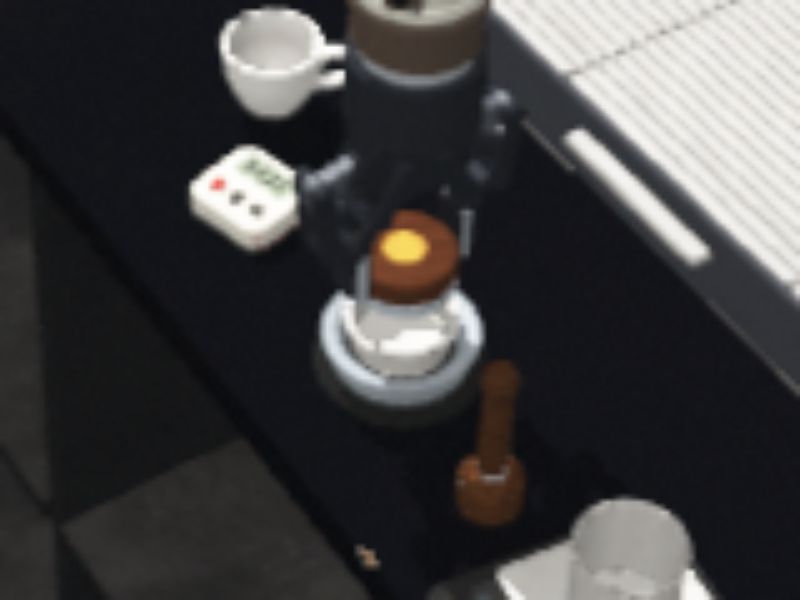

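The crop shows the leveller held at (412,255) over the seated basket at (405,340). Lowering gently.

Emit:
arm_command --pt "0 0 0" --pt "0 0 1" --pt "0 0 1.8" --pt "0 0 2.2" --pt "0 0 2.3" --spin '[0,0,0,0,0]'

```text
clock: 42.12
eef_pos: [0.4344, -0.103, 0.0435]
tool_rot: [0.707, 0.707, -0.0, -0.001]
ft_force: [-0.3, 0.1, -3.3]
grip_width: 0.0597
grasp_force: 66.5
```

Emit:
arm_command --pt "0 0 0.1" --pt "0 0 0.2" --pt "0 0 0.3" --pt "0 0 0.4" --pt "0 0 0.4" --spin '[0,0,0,0,0]'

```text
clock: 42.75
eef_pos: [0.4348, -0.103, 0.0401]
tool_rot: [0.707, 0.707, -0.0, -0.0]
ft_force: [0.8, -0.0, -3.1]
grip_width: 0.0597
grasp_force: 66.5
```

```bash
python3 - <<'E'
from h import *
plan((.4354,-.1033,.04,0));o=get_obs();print(o['ft_force'].round(2),o['ft_torque'].round(3))
E
```

```text
at [ 0.4348 -0.103   0.0401] a -0.0 t 42.75 w 0.0597
(0.4354, -0.1033, 0.04, 0) -> [-0.03  0.06  0.01] spin -0.0
[ 0.78 -0.03 -3.05] [ 0.004 -0.005  0.058]
```

Piston is in without contact forces. I set it down the last fraction, release and back off.

Emit:
arm_command --pt "0 0 0.05" --pt "0 0 0.05" --pt "0 0 0.05" --pt "0 0 0.05" --pt "0 0 0.05" --spin '[0,0,0,0,0]'

```text
clock: 43.38
eef_pos: [0.4349, -0.103, 0.0398]
tool_rot: [0.707, 0.707, 0.0, 0.0]
ft_force: [-0.9, 0.6, 0.2]
grip_width: 0.0595
grasp_force: 66.7
```

Emit:
arm_command --pt "0 0 0" --pt "0 0 0" --pt "0 0 0" --pt "0 0 -2" --pt "0 0 -5" --spin '[0,0,0,0,0]' --jaw 8.5

```text
clock: 44.0
eef_pos: [0.4339, -0.1028, 0.0894]
tool_rot: [0.707, 0.707, -0.001, -0.001]
ft_force: [0.8, -0.8, -0.3]
grip_width: 0.0849
grasp_force: 0.0
```

Emit:
arm_command --pt "0 0 -4" --pt "4 -2 -8" --pt "8 -5 -11" --pt "13 -7 -11" --pt "18 -7 -11" --spin '[0,0,0,0,0]'

```text
clock: 44.62
eef_pos: [0.3638, 0.078, 0.2005]
tool_rot: [0.707, 0.707, 0.001, 0.001]
ft_force: [1.3, -0.6, -0.5]
grip_width: 0.0853
grasp_force: 0.0
```

Emit:
arm_command --pt "0 0 0" --pt "0 0 0" --pt "0 0 0" --pt "0 0 0" --pt "0 0 0" --spin '[0,0,0,0,0]'

```text
clock: 45.25
eef_pos: [0.365, 0.0762, 0.1995]
tool_rot: [0.708, 0.706, -0.0, -0.0]
ft_force: [-0.3, 0.3, -0.2]
grip_width: 0.0848
grasp_force: 0.0
```

```bash
python3 - <<'E'
from h import *
for n in('wrist','side','scene'):
    p=cam(n);X=cloud(p).reshape(-1,3)
    if n=='side': cv2.imwrite('pics/s12c.png',cv2.resize(p['pixels'][280:420,290:450],None,fx=5,fy=5)[:600,:,::-1])
    def f(nm,z0,z1,xy,r):
        q=X[(X[:,2]>z0)&(X[:,2]<z1)&(np.hypot(X[:,0]-xy[0],X[:,1]-xy[1])<r)]
        if len(q)>9:
            s=np.linalg.lstsq(np.c_[q[:,:2]-q[:,:2].mean(0),np.ones(len(q))],q[:,2],rcond=None)[0]
            c,rr=cv2.minEnclosingCircle(q[:,:2].astype(np.float32));print(n,nm,len(q),np.round(c,4),round(rr,4),'fit',s.round(4))
    f('lev top',.055,.075,(.435,-.103),.045)
    f('rim',.034,.044,(.435,-.103),.04);f('cup',.07,.09,(.42,-.323),.05);f('needle',.1,.115,(.419,-.213),.03)
    f('timer',.014,.024,(.426,.048),.06);f('glass',.055,.068,(.609,.289),.05)
plan()
E
```

```text
wrist lev top 3023 [ 0.4349 -0.1017] 0.0311 fit [ 0.0107 -0.0537  0.0634]
wrist rim 487 [ 0.4352 -0.102 ] 0.0334 fit [-0.0113  0.0357  0.0399]
wrist timer 3631 [0.4291 0.0485] 0.0367 fit [-0.0021 -0.0011  0.0159]
side lev top 326 [ 0.4357 -0.1047] 0.0347 fit [0.0358 0.0364 0.0649]
side rim 49 [ 0.4339 -0.1048] 0.0334 fit [0.0214 0.0054 0.0402]
side cup 192 [ 0.4188 -0.3243] 0.0319 fit [0.0171 0.0027 0.078 ]
side needle 43 [ 0.4184 -0.2147] 0.0105 fit [-0.0481  0.2396  0.1063]
side timer 251 [0.4292 0.0464] 0.0373 fit [-0.023  -0.0091  0.018 ]
side glass 57 [0.6082 0.288 ] 0.0263 fit [0.0063 0.0056 0.0603]
scene lev top 150 [ 0.4336 -0.0994] 0.0323 fit [ 0.0537 -0.0696  0.0627]
scene rim 51 [ 0.4322 -0.1016] 0.0331 fit [0.0013 0.0227 0.0398]
scene cup 107 [ 0.4204 -0.324 ] 0.035 fit [-0.0035 -0.0108  0.0765]
scene needle 17 [ 0.4168 -0.2126] 0.0115 fit [ 0.0655 -0.0837  0.104 ]
scene timer 153 [0.4268 0.0516] 0.0379 fit [-0.0015 -0.001   0.0162]
scene glass 70 [0.6091 0.2883] 0.0273 fit [-0.0146  0.0068  0.0583]
at [0.365  0.0767 0.1996] a -0.1 t 45.4 w 0.0848
```

View pics/s12c.png

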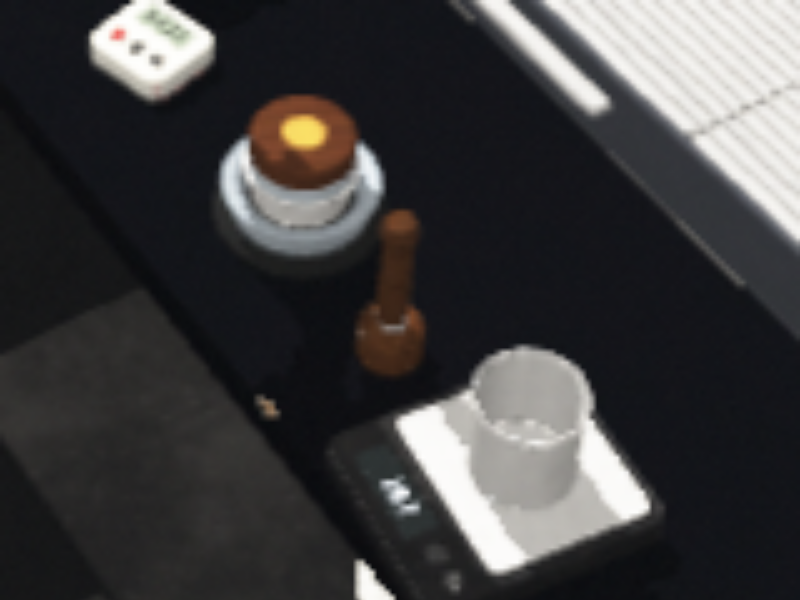

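The crop shows the leveller seated flat on the basket at (303,160), the needle upright at (393,300), and the cup centred on the plate at (530,450). The leveller's top reads 0.063 to 0.065 m (0.064 expected), and timer and glass have not moved. Handing in.

```bash
python3 -c "
from workcell import *
print(job_done())"
```

```text
the job is handed in; nothing more can be done
None
```

The dosing station is laid out and handed in at about 45 s of the 128 s allowed: cup on the plate, basket seated, leveller on top, needle tool midway, and timer and glass unmoved in the last check. The hand-in returned no verdict.

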